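# Slide the loose shelf into the clear case above what is stored in it

### The arm

A 6-joint arm with a two-finger parallel gripper is mounted at the origin on the work surface. World frame = base frame: x ahead of the robot, y to its left, z up, the work surface at z = 0. Lengths are in mm, angles in rad, forces in N, time in s.
With the tool pointing down it reaches from about 350 to 850 mm from the base axis. Payload 8.1 kg.
Tool frame: the origin (TCP) lies midway between the tips of the shut fingers; the grasp point (between the pads) lies 19 mm behind it (grasp_offset is the distance from the TCP to the grasp point, in mm); z points along the fingers, y is the direction in which the jaws open and shut (so a half turn about z gives the same grasp; the last joint's range is limited). The gripper opens to 93 mm and grips with 3 to 60 N. Pads are 15 mm wide; open, the fingers measure 128 mm over their backs; the gripper's body (75 mm by 188 mm) begins 65 mm behind the grasp point.
Start: joints at [-1.411, 0.13, 1.488, -0, 1.523, -0.085], TCP at [145.438, -582.111, 218.635] pointing down, gripper open.
Joint ranges: [-2.96, 2.96], [-0.89, 2.26], [0.02, 2.5], [-1.34, 4.48], [0, 2.73], [-2.66, 2.66]. Speed limits (rad/s): [2.39, 2.39, 2.79, 3.14, 3.14, 3.14].

### API

Orientations are given as a 3x3 rotation matrix whose columns are the frame's x, y, z axes.
In Python, from plant import * gives the robot as it stands.
- The arm moves only by the tool play_rows, never from a script. Its argument "targets" is text: rows parted by semicolons, each of 6 numbers parted by spaces: the shift along the tool's x, y, z in mm, then the turn, a rotation vector about the tool's x, y, z in rad. In form: tx ty tz wx wy wz; .... A call has 1 to 12 rows; each row shifts and turns the commanded pose from where the row before left it, along the tool's axes as they then stand; what a row does not reach is not made up. A row lasts 1/10 s, in which the tool goes at most 50 mm and 8.59 degrees, less where a joint would pass 70% of its speed; a pose out of reach is approached as far as the arm can. A call is refused whole if a number of a shift passes 50 or a number of a turn 0.15, either way. A call with a gripper value outside its range is refused whole. "claw" is the closure, from -1 (fully open) to 1 (shut), set as the call begins (left out, the last holds). The fingers move at their own pace and stop on an object; "newtons" is the grip in N (left out, the last holds). Time passes only in rows, so rows that do not move let the fingers close. It gives the time, the measured TCP pose, the force and the opening at its end, in the units of the state.
- sense(): the state, without advancing time (a new reading comes with each control period).
- camera(name): name is "scene" or "side" or "wrist"; returns (picture, depth): 400x640x3 uint8, red, green, blue; 400x640 float32, mm along the optical axis (not along the pixel's ray), 0 where there is no reading.
- camera_info(name): a dict with "fx", "fy", "cx", "cy" (pixels), "R" (3x3) and "t" (3): a world point X has camera coordinates R X + t; the wrist camera has in their place "tool_from_camera" (4x4, takes a point from camera to tool coordinates, whose origin is the TCP and whose axes are the flange's). Camera axes: x right, y down, z forward; pixel columns grow to the right and rows downward; lengths in mm; the calibration is good to about 2 mm. The wrist camera is an equidistant fisheye: a pixel r from the principal point sees the ray r / f radians off the axis. A picture is of the moment at which its call begins: read the wrist's pose just before it. camera_info takes no time and is no camera call.
- job_done(): hands the job in, once; it reports no verdict.
Trained networks look in the newest picture that a camera, given by its name, has taken for a name from the list of things; names that differ only in an ending like _2 or _b are one class to them, and where a whole thing is asked for, a point or a joint stands for the part that bears it (a point fixed in the world has none). Each returns a list of dicts, best first, with "confidence" (0 to 1); they miss things now and then, are a little off and sometimes report something else, mostly with a low value. They report only what shows in the picture. A call takes as long as a camera call. They do not tell look-alikes from the thing itself.
- search_frame(camera, label): "extent" ([left, top, right, bottom] in pixels, round what is visible of it).
- silhouettes(camera, label): "region" (400x640 bool, what is visible of it) and "extent" ([left, top, right, bottom] in pixels, round what is visible of it).
- pinpoint(camera, label): "xy" ([column, row] in pixels: a listed point, or the origin of a listed thing).
The state is a dict: "time_s": time; "joints": joint angles; "dq": joint speeds; "tau": joint torques, N m; "position": TCP position; "tcp_rot": TCP orientation; "wrist_force": force on the tool from outside, world axes, zero at the start; "moment": the same for the moment, N m; "opening": finger opening in mm.
Only numpy, scipy, OpenCV 4.12 (cv2) and the standard library are available. Lean on these libraries where they do the work, as an engineer would, in place of code of your own. Each camera call takes 0.05 s, during which the arm holds its last target.

### The job

One piece of the hand-exercise kit stands inside the clear case; slide the loose white shelf in through the case's open end on the lowest pair of rails that clears that piece, leaving the most room above it. Push it fully home, so that it lies flat behind the stop nibs, but ease it in: do not ram the shelf or the hand against the case, and do not disturb the kit.

Things in the scene. Friction and masses are not known exactly. Their poses are not given: they have to be found in the camera images.
- case: Fixed clear case, 138 wide (its x), 184 long (y), 133 high. Origin on the bench midway between the side walls, 92 mm behind the mouth plane. Its +y end is open (130 mm wide inside); walls and floor 4 mm; inner face of the closed back at y = -88 mm. The lid, 124 to 128 mm up with its edge in the mouth plane, is shut and stays shut. Three rail pairs on the side walls run along y.
- rails_low (a point): Lowest rail pair: the point midway between the two rails at their top faces, in the mouth plane (case y = +92 mm), 34 mm above the bench. Each rail of every pair is an aluminium ledge 10 mm wide and 4 mm thick running from mouth to back, with a rounded stop nib on top, 4 mm high, 8 mm long, centred 11.5 mm inside the mouth plane.
- rails_mid (a point): Middle rail pair: the same point at its top faces, 62 mm above the bench.
- rails_high (a point): Top rail pair: the same point at its top faces, 90 mm above the bench (34 mm under the lid).
- shelf: Loose white shelf, 0.10 to 0.20 kg, flat on the bench: plate 126 wide (x), 163 long (y), 4 thick; origin at the centre of its underside. Nose (-y, corners rounded 12 mm) goes in first, shelf and case axes alike; at the heel (+y) a 90 mm wide tongue carries the pull rib. Its side strips rest on the rails, 2 mm free each side; it will not tip out if let go with its origin within 60 mm of the case origin.
- heel (a point): Middle of the plate's square heel edge, on its underside, 81.5 mm along +y from the shelf origin. It rides 4 mm high over the nibs; home, it has dropped behind them, the nose is within 1.5 mm of the back, the shelf origin 5 to 6.5 mm behind the case origin, and the rib's face about level with the lid's edge, too close under it for a finger behind the rib.
- rib (a point): Centre of the pull rib, an upright bar 60 long (shelf x), 10 thick (y), 20 high, standing on the tongue 4 to 24 mm above the underside; 95.5 mm along +y from the shelf origin, 14 mm above the underside. Its outer face (+y) is the end of the shelf.
- ring: Red silicone grip ring lying flat, 70 mm across, 20 mm high. Origin: centre of its underside. The ring, the massager and the cup: one of them, drawn at random, stands on the case's floor (top of the floor 4 mm above the bench), the two others on the mat.
- massager: Wooden ball massager, a ball on a turned foot, 52 mm across, 46 mm high. Origin: centre of its underside.
- cup: Steel cup standing upright, 66 mm across the rim, 74 mm high. Origin: centre of its underside.
- exerciser: Chrome finger exerciser with four plungers on a bar, 84 x 24 mm, 58 mm high, standing free on the mat, always a bystander. Origin: centre of its underside.
- mat: Cork mat 90 x 280 x 4 mm lying fixed on the bench, with three of the kit's pieces on it. Origin: centre of its underside.
There are look-alikes about, which are no part of the job. What is meant by the ring is not pink, and is the larger of those in its own colour.

How it is judged (in metres and radians):
At the end, for the whole second after the job is handed in: The shelf rests flat (0.02 rad) on the lowest rail pair clearing the piece in the case (ring 34 mm, massager 62, cup 90), underside within 2 mm of the rails at middle and heel, and fully home behind the nibs: origin 3 to 9.5 mm towards the back from the case origin (((horizontal distance between ring and case below 0.06 m and z of heel in the frame of case between 0.032 and 0.036 m and z of shelf in the frame of case between 0.032 and 0.036 m) or (horizontal distance between massager and case below 0.06 m and z of heel in the frame of case between 0.06 and 0.064 m and z of shelf in the frame of case between 0.06 and 0.064 m) or (horizontal distance between cup and case below 0.06 m and z of heel in the frame of case between 0.088 and 0.092 m and z of shelf in the frame of case between 0.088 and 0.092 m)) and y of shelf in the frame of case between -0.0095 and -0.003 m and angle between shelf's own z axis and vertical below 0.02 rad and linear speed of shelf below 0.01 m/s); the robot touches nothing.
It fails at once if a piece of the kit (ring, massager, cup, exerciser) is moved more than 20 mm (distance of any of ring, massager, cup, exerciser from where it was at the start of the episode above 0.02 m).
It fails at once if the shelf is rammed: it presses on the case with more than 40 N (contact force between shelf and case above 40 N).
It fails at once if the arm or fingers knock the case with more than 40 N (contact force between any of the arm, the fingers and case above 40 N).
It also fails if it takes over 53 s, if anything falls off the work surface, if the arm or the gripper's body presses on something with over 40 N, if the wrist force passes 120 N, or if a joint passes its speed limit or range.

## Working session

There is one attempt and no reset: what is moved stays moved. The work goes in short steps, Python scripts to look and compute and a tool call to move; the robot and the scene stay as the last step left them, time stands still between calls to the robot, and variables do not carry over. Pictures are saved under pics/ and viewed, and the job is handed in when it is done.

Besides the shell and the picture viewer there is one more tool, called after "Call:" as name(argument=value, ...), one argument or row to a line, values as JSON. play_rows: Moves the arm, as the interface text tells. Its arguments: {"type":"object","properties":{"targets":{"type":"string"},"claw":{"type":"number"},"newtons":{"type":"number"}},"required":["targets"]}

```bash
ls; mkdir -p pics; python3 - <<'E'
from plant import *
import cv2
s=sense(); print(s)
for n in ["scene","side","wrist"]:
    p,d=camera(n); cv2.imwrite(f"pics/{n}0.png",p[:,:,::-1]); import numpy as np; np.save(f"{n}0.npy",d)
    print(n,camera_info(n))
    for l in ["case","shelf","rib","heel","rails_low","rails_high","ring","massager","cup","exerciser"]:
        try:
            r=pinpoint(n,l); print(l,[(np.round(a["xy"]).tolist(),round(a["confidence"],2)) for a in r[:3]])
        except Exception as e: print(l,e)
        if n!="scene": break
E
```

```text
pics
{'time_s': 0.0, 'joints': array([-1.41140997e+00,  1.31144049e-01,  1.48930893e+00,  2.33718694e-05,
        1.52300836e+00, -8.54118804e-02]), 'dq': array([ 0.00048801, -0.00044354,  0.00021489, -0.00099434, -0.00171915,
        0.00108565]), 'tau': array([-1.56428436e-03, -5.59839499e+01, -4.91766930e+01,  7.66820298e-02,
        3.48586065e-02, -1.88646695e-04]), 'position': array([ 145.3461836 , -581.52421739,  217.58140682]), 'tcp_rot': array([[ 9.70186544e-01,  2.42359226e-01, -2.73533211e-04],
       [ 2.42359311e-01, -9.70184800e-01,  1.84869850e-03],
       [ 1.82671374e-04, -1.85987573e-03, -9.99998254e-01]]), 'wrist_force': array([0.85662063, 0.34791064, 0.13532843]), 'moment': array([0.00285333, 0.02656284, 0.01824098]), 'opening': 92.48045937100223}
scene {'fx': 428.7195892458988, 'fy': 428.7195892458988, 'cx': 315.2045673156436, 'cy': 202.17159968317563, 'R': array([[ 0.47238924,  0.88136935, -0.00603978],
       [ 0.7514994 , -0.40634425, -0.51974321],
       [-0.46053996,  0.24098221, -0.85430119]]), 't': array([-303.10059601, -423.29651027, 1120.89404268])}
case
[... 488 characters left out ...]
0.91007282, -0.41400276,  0.01921394],
       [-0.29561376,  0.61593664, -0.73022911],
       [ 0.2904823 , -0.67024158, -0.68293211]]), 't': array([569.4018223 , 204.87451844, 939.76390029])}
case [([369.0, 166.0], 0.97)]
wrist {'fx': 309.70691628693146, 'fy': 309.70691628693146, 'cx': 322.348890986451, 'cy': 203.4998063717473, 'tool_from_camera': array([[-1.40905995e-03, -9.67609739e-01, -2.52446842e-01,
         6.96085616e+01],
       [ 9.99998530e-01, -1.61016891e-03,  5.90053901e-04,
        -6.77739873e-01],
       [-9.77423958e-04, -2.52445639e-01,  9.67610585e-01,
        -1.65284462e+02],
       [ 0.00000000e+00,  0.00000000e+00,  0.00000000e+00,
         1.00000000e+00]])}
case []
```

View pics/scene0.png

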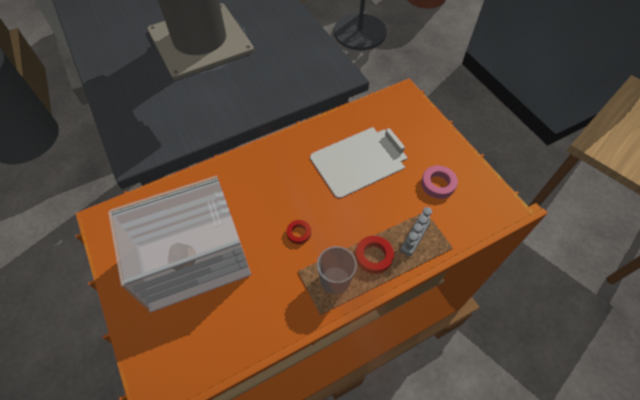

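View pics/side0.png

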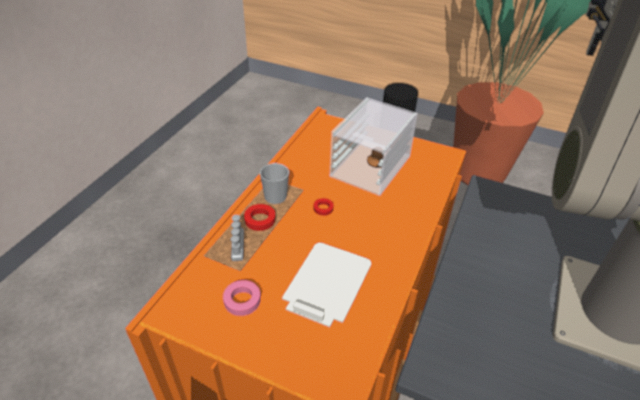

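View pics/wrist0.png

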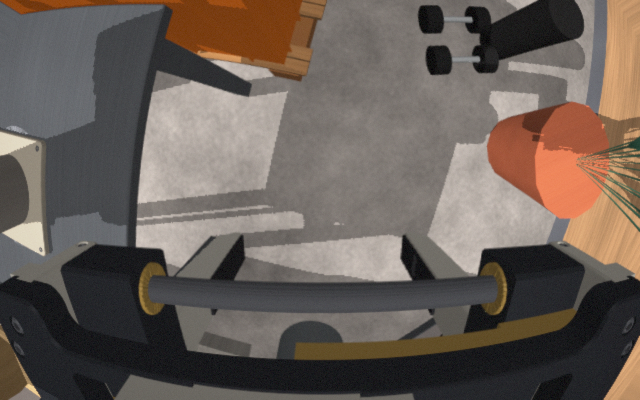

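```bash
cat > h.py <<'E'
import numpy as np, cv2
from plant import *
def unproj(n,uv,z=None,d=None):
    """pixels -> world on plane z or with depth"""
    c=camera_info(n);uv=np.atleast_2d(uv).astype(float)
    ray=np.c_[(uv[:,0]-c["cx"])/c["fx"],(uv[:,1]-c["cy"])/c["fy"],np.ones(len(uv))]
    R=np.array(c["R"]);t=np.array(c["t"])
    if d is not None: return (ray*np.asarray(d)[:,None]-t)@R
    o=-R.T@t; w=ray@R
    return o+w*((z-o[2])/w[:,2])[:,None]
def proj(n,X):
    c=camera_info(n);X=np.atleast_2d(X);p=X@np.array(c["R"]).T+np.array(c["t"])
    return np.c_[c["fx"]*p[:,0]/p[:,2]+c["cx"],c["fy"]*p[:,1]/p[:,2]+c["cy"]]
E
python3 - <<'E'
from h import *
for n in ["scene","side"]:
    im=cv2.imread(f"pics/{n}0.png"); 
    if n=="scene": cr=im[165:315,95:260]
    else: cr=im[90:200,320:425]
    k=4.8 if n=="scene" else 5.4
    cv2.imwrite(f"pics/{n}case.png",cv2.resize(cr,None,fx=k,fy=k,interpolation=cv2.INTER_CUBIC))
for n in ["scene","side"]:
    d=np.load(n+"0.npy")
    for l in ["shelf","case"]:
        camera(n)
        r=silhouettes(n,l)[0]; m=r["region"]; print(n,l,r["confidence"],r["extent"],m.sum())
        v,u=np.nonzero(m&(d>0)); P=unproj(n,np.c_[u,v],d=d[v,u])
        print(np.percentile(P,[1,10,50,90,99],axis=0).round(0).tolist())
        if l=="shelf":
            Q=P[(P[:,2]<12)]; print(len(P),len(Q),np.median(Q,0))
            W=unproj(n,np.c_[u,v],z=4.0)[:,:2]
            print(cv2.minAreaRect(W.astype(np.float32)), W.mean(0))
        np.save(f"m_{n}_{l}.npy",m)
E
```

```text
scene shelf 0.92 [308.9, 128.8, 406.7, 198.2] 4117
[[472.0, 77.0, -0.0], [486.0, 92.0, 2.0], [537.0, 163.0, 3.0], [585.0, 238.0, 5.0], [596.0, 254.0, 23.0]]
4099 3931 [537.32033977 158.70754816   3.18350022]
((534.9492797851562, 170.5068359375), (195.2692108154297, 129.20848083496094), 89.69073486328125) [536.29492189 163.7316358 ]
scene case 0.56 [112.5, 176.2, 248.7, 311.5] 12829
[[513.0, -322.0, 3.0], [534.0, -304.0, 47.0], [616.0, -233.0, 127.0], [655.0, -157.0, 129.0], [661.0, -137.0, 133.0]]
side shelf 0.97 [284.3, 243.9, 369.1, 325.0] 4444
[[470.0, 78.0, 1.0], [482.0, 96.0, 3.0], [529.0, 172.0, 5.0], [579.0, 244.0, 7.0], [592.0, 257.0, 25.0]]
4428 4174 [529.08562396 166.23781255   4.50426402]
((531.1875610351562, 165.97369384765625), (183.83905029296875, 125.95317840576172), 89.79801177978516) [530.37007457 168.83676379]
side case 0.66 [284.3, 243.1, 372.2, 326.7] 4689
[[469.0, 76.0, -0.0], [481.0, 96.0, 3.0], [530.0, 173.0, 5.0], [581.0, 246.0, 7.0], [595.0, 257.0, 25.0]]
```

```bash
python3 - <<'E'
import cv2
im=cv2.imread("pics/scene0.png")[115:205,300:420]; cv2.imwrite("pics/scs.png",cv2.resize(im,None,fx=6,fy=6,interpolation=cv2.INTER_CUBIC))
im=cv2.imread("pics/side0.png")[235:330,275:380]; cv2.imwrite("pics/sis.png",cv2.resize(im,None,fx=6,fy=6,interpolation=cv2.INTER_CUBIC))
E
```

```text
(no output)
```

View pics/scenecase.png

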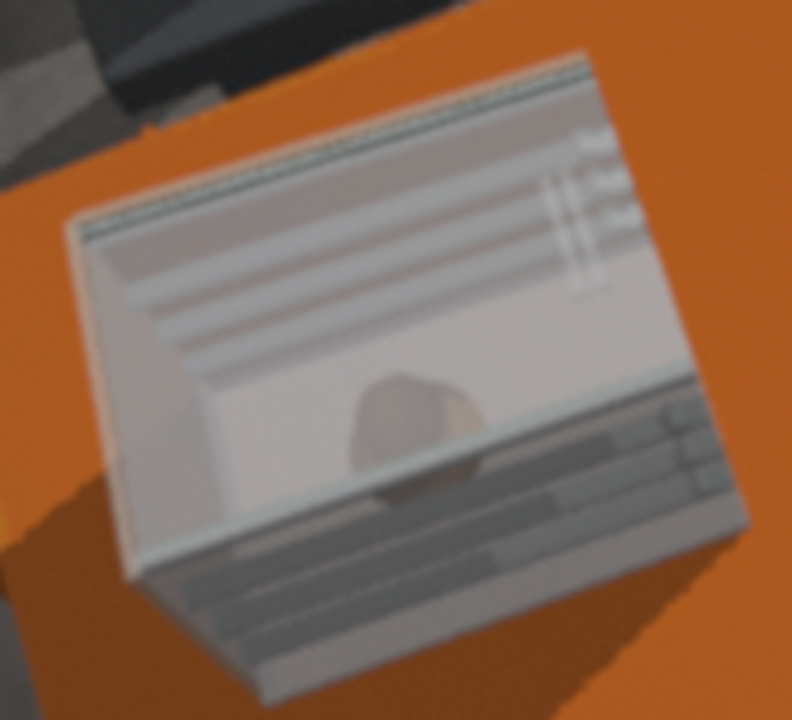

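View pics/sidecase.png

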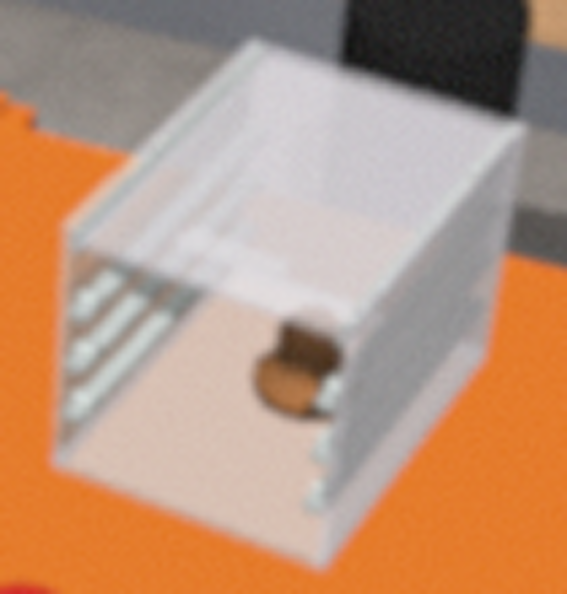

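View pics/scs.png

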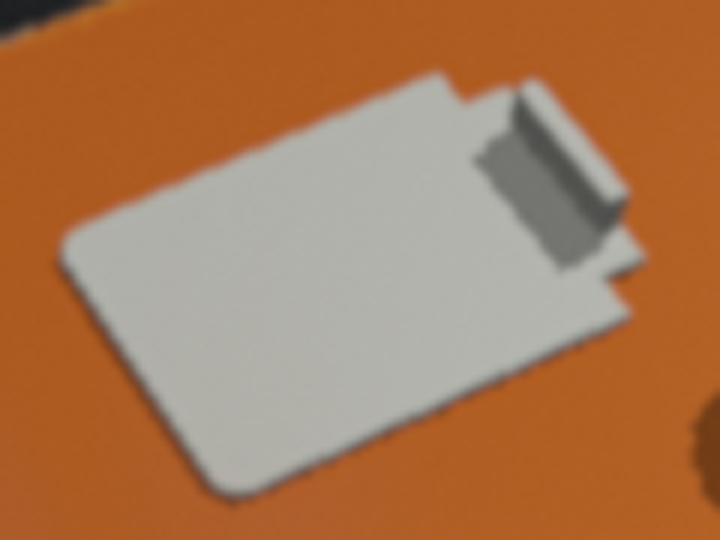

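View pics/sis.png

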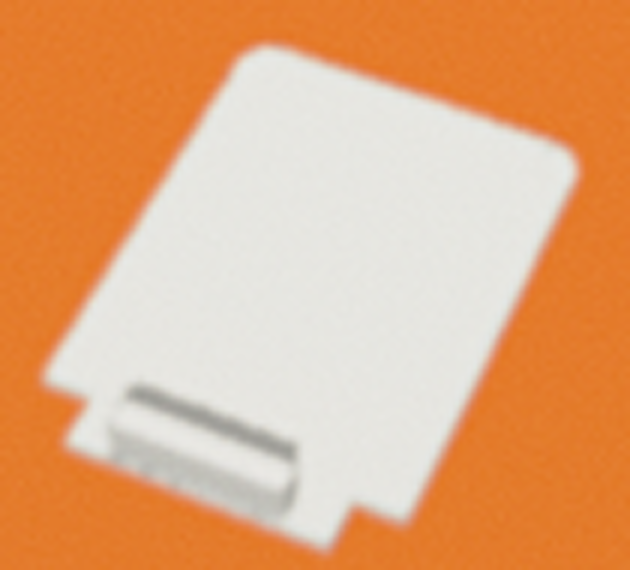

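```bash
cat > fit.py <<'E'
from h import *
from scipy.optimize import least_squares
def px(l,k,o): return (np.array(l,float)+.5)/k-.5+np.array(o)
def fit(obs,x0,zfree=False):
    def f(p):
        c,s=np.cos(p[2]),np.sin(p[2]); r=[]
        for n,M,uv in obs:
            M=np.array(M,float); W=np.c_[c*M[:,0]-s*M[:,1]+p[0],s*M[:,0]+c*M[:,1]+p[1],M[:,2]+(p[3] if zfree else 0)]
            r.append((proj(n,W)-uv).ravel())
        return np.concatenate(r)
    q=least_squares(f,x0,loss="soft_l1"); return q.x,f(q.x)
E
cat > a.py <<'E'
from fit import *
case=[("scene",[[-69,92,133],[-69,-92,133],[69,92,133],[69,-92,133],[69,92,0],[69,-92,0]],px([[587,52],[70,222],[693,375],[130,578],[748,525],[265,703]],4.8,(95,165))),
("side",[[69,92,133],[69,92,0],[-69,92,133],[-69,92,0],[-69,-92,133],[-69,-92,0],[69,-92,133]],px([[68,230],[55,465],[345,325],[323,568],[522,128],[487,358],[258,42]],5.4,(320,90)))]
sh=[("scene",[[-63,81.5,4],[63,81.5,4],[45,100.5,4],[-45,81.5,4],[45,81.5,4],[-63,-81.5,4],[63,-81.5,4]],px([[440,72],[632,315],[645,258],[463,100],[607,278],[50,239],[222,508]],6,(300,115))),
("side",[[63,81.5,4],[45,81.5,4],[45,100.5,4],[-45,100.5,4],[-45,81.5,4],[-63,81.5,4],[-63,-81.5,4],[63,-81.5,4]],px([[43,380],[85,400],[65,445],[328,548],[352,505],[405,522],[591,153],[260,36]],6,(275,235)))]
for nm,o,x0 in (("case",case,[590,-230,0]),("shelf",sh,[532,165,0])):
    for oo in (o,o[:1],o[1:]):
        x,r=fit(oo,x0); print(nm,x.round(3),r.reshape(-1,2).round(1).tolist())
        x,r=fit(oo,x0+[0],True); print("  z",x.round(3),np.abs(r).mean())
E
python3 a.py
```

```text
case [ 5.82761e+02 -2.26893e+02 -1.11000e-01] [[-0.2, -0.3], [-1.9, -1.0], [0.8, -0.2], [-1.6, -0.4], [0.7, 0.6], [0.4, 0.7], [-1.3, -0.8], [-0.8, 0.4], [1.8, 0.8], [-0.4, 0.9], [1.2, -0.9], [-0.2, 0.2], [-0.5, -0.9]]
  z [ 5.82397e+02 -2.27108e+02 -1.11000e-01 -1.12700e+00] 0.7241417897391068
case [ 5.83007e+02 -2.26687e+02 -1.11000e-01] [[-0.0, -0.3], [-1.8, -0.9], [1.0, -0.2], [-1.4, -0.3], [0.9, 0.6], [0.6, 0.8]]
  z [ 5.77899e+02 -2.27320e+02 -1.10000e-01 -9.28200e+00] 0.4164638893468198
case [ 5.82490e+02 -2.27544e+02 -1.13000e-01] [[-1.1, -1.0], [-0.6, 0.2], [2.0, 0.7], [-0.2, 0.8], [1.4, -1.0], [-0.0, 0.1], [-0.3, -1.0]]
  z [ 5.88499e+02 -2.47975e+02 -1.15000e-01 -1.57220e+01] 0.4220145584015467
shelf [ 5.31874e+02  1.56687e+02 -3.00000e-03] [[-0.2, -0.3], [-0.3, -0.5], [0.1, -0.5], [0.3, 0.5], [-1.0, -0.4], [0.1, -0.6], [0.5, -1.5], [-0.2, -0.5], [1.2, -0.5], [-0.1, -0.6], [-0.3, -0.2], [-0.2, -1.0], [-0.1, -0.3], [-0.9, 0.7], [-0.9, 0.9]]
  z [ 5.31856e+02  1.56528e+02 -3.00000e-03 -1.06800e+00] 0.43245159982523373
shelf [ 5.33228e+02  1.56020e+02 -1.00000e-03] [[-0.3, 0.2], [-0.2, -0.0], [0.2, -0.0], [0.2, 1.0], [-0.9, 0.1], [0.1, 0.0], [0.6, -0.9]]
  z [537.641 152.357   0.      7.44 ] 0.2875147751871034
shelf [ 5.30999e+02  1.57142e+02 -6.00000e-03] [[0.0, -0.3], [1.4, -0.3], [0.1, -0.3], [-0.2, 0.1], [-0.0, -0.6], [0.1, 0.1], [-0.5, 1.1], [-0.5, 1.2]]
  z [ 5.28211e+02  1.64145e+02 -4.00000e-03  1.05750e+01] 0.3803799109738204
```

Call:
play_rows(
  targets="0 0 0 0 0 0.124; 0 0 0 0 0 0.124; 30 -38 0 0 0 0; 30 -38 0 0 0 0; 30 -38 0 0 0 0; 30 -38 0 0 0 0; 30 -38 0 0 0 0; 30 -38 0 0 0 0; 30 -38 0 0 0 0; 30 -38 0 0 0 0; 30 -38 0 0 0 0; 30 -38 0 0 0 0",
  claw=-1,
  newtons=40,
)

```text
time_s: 2.35
position: [447.7, -201.4, 219.0]
tcp_rot: [[1.0, -0.003, 0.001], [-0.003, -1.0, -0.001], [0.001, 0.001, -1.0]]
wrist_force: [0.4, -2.1, -0.1]
opening: 93.1
```

Call:
play_rows(
  targets="8 -45 0 0 0 0; 8 -45 0 0 0 0; 8 -45 0 0 0 0; 8 -45 5 0 0 0; 8 -45 10 0 0 0; 8 -45 10 0 0 0; 8 -45 15 0 0 0; 8 -45 15 0 0 0; 8 -45 20 0 0 0; 12 -48 20 0 0 0; 0 0 0 0 0 0",
)

```text
time_s: 3.45
position: [529.0, 250.8, 120.2]
tcp_rot: [[1.0, 0.001, -0.006], [0.001, -1.0, -0.001], [-0.006, 0.001, -1.0]]
wrist_force: [-0.8, -0.9, -0.4]
opening: 93.0
```

```bash
python3 - <<'E'
from h import *
s=sense(); print(s["position"],s["tcp_rot"].round(4))
p,d=camera("wrist"); cv2.imwrite("pics/w1.png",p[:,:,::-1])
for l in ["rib","heel","shelf"]:
    print(l,[(np.round(a["xy"],1).tolist(),a["confidence"]) for a in pinpoint("wrist",l)])
E
```

```text
[528.96897371 250.7753904  120.18322986] [[ 1.0e+00  1.2e-03 -6.3e-03]
 [ 1.1e-03 -1.0e+00 -6.0e-04]
 [-6.3e-03  6.0e-04 -1.0e+00]]
rib [([325.1, 198.2], 0.97)]
heel [([336.2, 197.8], 0.82)]
shelf [([420.4, 191.8], 0.64)]
```

View pics/w1.png

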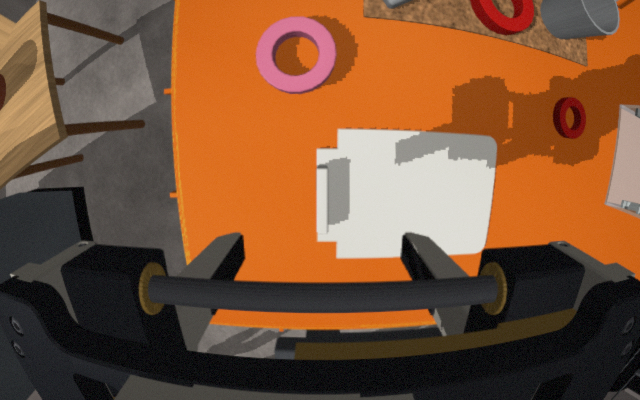

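```bash
cat >> h.py <<'E'
def wray(uv):
    c=camera_info("wrist");uv=np.atleast_2d(uv).astype(float)
    d=uv-[c["cx"],c["cy"]]; r=np.linalg.norm(d,axis=1)+1e-9; th=r/c["fx"]
    return np.c_[d/r[:,None]*np.sin(th)[:,None],np.cos(th)]
def wplane(uv,z,pos,rot):
    T=np.array(camera_info("wrist")["tool_from_camera"]); ray=wray(uv)@T[:3,:3].T@rot.T
    o=pos+rot@T[:3,3]; return o+ray*((z-o[2])/ray[:,2])[:,None]
def wproj(X,pos,rot):
    c=camera_info("wrist");T=np.linalg.inv(np.array(c["tool_from_camera"]))
    q=(np.atleast_2d(X)-pos)@rot; q=q@T[:3,:3].T+T[:3,3]
    r=np.linalg.norm(q[:,:2],axis=1); th=np.arctan2(r,q[:,2])
    return q[:,:2]/r[:,None]*(th*c["fx"])[:,None]+[c["cx"],c["cy"]]
E
python3 - <<'E'
from h import *
s=sense()
im=cv2.imread("pics/w1.png")[120:265,300:510]; cv2.imwrite("pics/w1c.png",cv2.resize(im,None,fx=3.8,fy=3.8,interpolation=cv2.INTER_CUBIC))
print(wplane([[325.1,198.2]],14,s["position"],s["tcp_rot"]),wplane([[336.2,197.8]],0,s["position"],s["tcp_rot"]))
E
```

```text
[[534.12383141 243.91587046  14.        ]] [[531.08792459 233.05152553   0.        ]]
```

View pics/w1c.png

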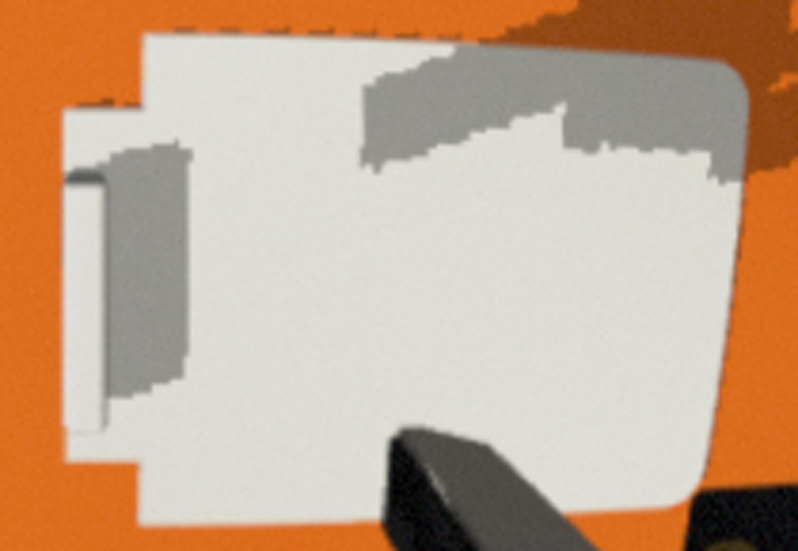

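```bash
cat > b.py <<'E'
from fit import *
pos=np.array([528.969,250.775,120.183]); rot=np.array([[1,.0012,-.0063],[.0011,-1,-.0006],[-.0063,.0006,-1]])
M=np.array([[63,81.5,4],[45,100.5,4],[45,81.5,4],[-45,81.5,4],[-45,100.5,4],[-63,81.5,4],[30,90.5,24],[30,100.5,24],[-30,90.5,24],[-30,100.5,24],[63,-81.5,4],[-63,-81.5,4]],float)
uv=px([[143,33],[63,108],[143,107],[138,461],[66,461],[138,525],[104,182],[64,182],[104,430],[64,428],[752,60],[702,507]],3.8,(300,120))
def f(p):
    c,s=np.cos(p[2]),np.sin(p[2]); W=np.c_[c*M[:,0]-s*M[:,1]+p[0],s*M[:,0]+c*M[:,1]+p[1],M[:,2]+p[3]]
    return (wproj(W,pos,rot)-uv).ravel()
q=least_squares(f,[532,157,0,0],loss="soft_l1"); print(q.x,f(q.x).reshape(-1,2).round(1).tolist())
p=q.x; print("rib",p[0]-np.sin(p[2])*95.5,p[1]+np.cos(p[2])*95.5)
E
python3 b.py
```

```text
[5.31726977e+02 1.56156081e+02 1.26906923e-03 3.10974670e-01] [[0.0, -0.4], [-0.0, -0.3], [-0.1, -0.0], [0.3, -0.0], [-0.2, 0.0], [0.1, -0.2], [0.7, -0.3], [-0.6, -0.3], [0.5, 1.0], [-0.2, 1.5], [0.0, 0.4], [-0.8, -0.7]]
rib 531.6057811254589 251.65600413099656
```

Call:
play_rows(
  targets="2.6 -0.9 20 0 0 0; 0 0 30 0 0 0; 0 0 30 0 0 0; 0 0 20 0 0 0; 0 0 0 0 0 0; 0 0 0 0 0 0; 0 0 0 0 0 0",
)

```text
time_s: 4.35
position: [535.8, 247.5, 27.5]
tcp_rot: [[1.0, -0.004, 0.004], [-0.004, -1.0, 0.001], [0.004, -0.001, -1.0]]
wrist_force: [-1.2, -0.1, 0.4]
opening: 92.7
```

```bash
python3 - <<'E'
from h import *
s=sense(); print(s["position"],s["tcp_rot"].round(4),s["wrist_force"])
E
```

```text
[535.76620711 247.49240936  27.50021053] [[ 1.     -0.0041  0.0036]
 [-0.0041 -1.      0.0013]
 [ 0.0036 -0.0013 -1.    ]] [-1.2245718  -0.11682812  0.380964  ]
```

Call:
play_rows(
  targets="0 0 0 0 0 0",
)

```text
time_s: 4.45
position: [535.5, 247.8, 27.1]
tcp_rot: [[1.0, -0.004, 0.003], [-0.004, -1.0, 0.001], [0.003, -0.001, -1.0]]
wrist_force: [-0.9, 0.5, 0.1]
opening: 92.8
```

Call:
play_rows(
  targets="0 0 0 0 0 0",
)

```text
time_s: 4.55
position: [534.9, 247.8, 26.4]
tcp_rot: [[1.0, -0.003, 0.002], [-0.003, -1.0, 0.001], [0.002, -0.001, -1.0]]
wrist_force: [0.3, 0.7, -0.3]
opening: 93.1
```

```bash
python3 - <<'E'
from h import *
for i in range(3):
    p,d=camera("wrist")
    s=sense(); print(s["position"],s["joints"].round(4),s["dq"].round(3)[:3],s["wrist_force"])
cv2.imwrite("pics/w2.png",p[:,:,::-1])
E
```

```text
[534.6446175  247.75573005  26.00712687] [ 0.3469  0.2728  1.6935 -0.      1.1735  1.9209] [0.003 0.009 0.006] [ 0.77535301 -0.38223571 -0.80115756]
[534.39906232 247.7396301   25.66239127] [0.3471 0.2732 1.6938 0.     1.1734 1.9209] [0.001 0.008 0.004] [0.34605    0.22171345 0.41003429]
[534.20336155 247.67783084  25.37138044] [ 0.3471  0.2735  1.694  -0.      1.1733  1.921 ] [-0.     0.006  0.002] [-0.84437912  0.84041281  0.57695845]
```

View pics/w2.png

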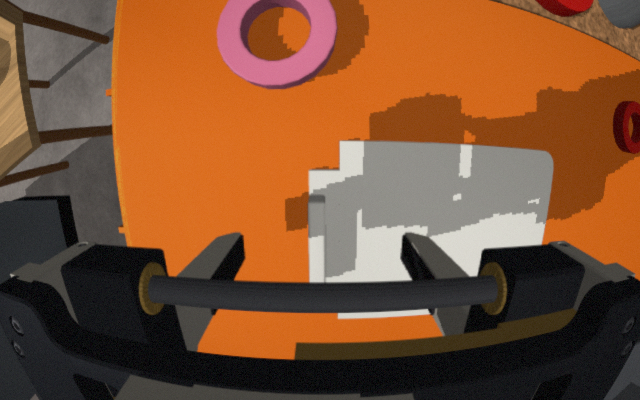

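Call:
play_rows(
  targets="0 0 8 0 0 0; 0 0 8 0 0 0; 0 0 0 0 0 0; 0 0 0 0 0 0; 0 0 0 0 0 0; 0 0 0 0 0 0; 0 0 0 0 0 0; 0 0 0 0 0 0; 0 0 0 0 0 0; 0 0 0 0 0 0; 0 0 0 0 0 0; 0 0 0 0 0 0",
)

```text
time_s: 5.9
position: [533.9, 247.5, 8.9]
tcp_rot: [[1.0, -0.003, 0.0], [-0.003, -1.0, -0.0], [0.0, 0.0, -1.0]]
wrist_force: [0.0, -0.1, 0.6]
opening: 93.2
```

Call:
play_rows(
  targets="-2 -4 1.5 0 0 0; 0 0 0 0 0 0; 0 0 0 0 0 0; 0 0 0 0 0 0; 0 0 0 0 0 0; 0 0 0 0 0 0",
)

```text
time_s: 6.5
position: [532.0, 251.5, 7.4]
tcp_rot: [[1.0, -0.003, 0.0], [-0.003, -1.0, -0.0], [0.0, 0.0, -1.0]]
wrist_force: [0.3, -0.9, 0.1]
opening: 93.0
```

Call:
play_rows(
  targets="0 0 0 0 0 0; 0 0 0 0 0 0; 0 0 0 0 0 0; 0 0 0 0 0 0; 0 0 0 0 0 0; 0 0 0 0 0 0; 0 0 0 0 0 0; 0 0 0 0 0 0; 0 0 0 0 0 0; 0 0 0 0 0 0",
  claw=1,
  newtons=50,
)

```text
time_s: 7.5
position: [531.9, 251.5, 7.4]
tcp_rot: [[1.0, -0.003, -0.0], [-0.003, -1.0, -0.0], [-0.0, 0.0, -1.0]]
wrist_force: [-0.9, -0.3, -0.3]
opening: 17.8
```

Call:
play_rows(
  targets="0 0 0 0 0 0; 0 0 0 0 0 0; 0 0 0 0 0 0; 0 0 0 0 0 0",
)

```text
time_s: 7.9
position: [532.0, 251.5, 7.4]
tcp_rot: [[1.0, -0.003, 0.0], [-0.003, -1.0, -0.0], [0.0, 0.0, -1.0]]
wrist_force: [0.9, -1.2, -1.4]
opening: 9.6
```

Call:
play_rows(
  targets="0 0 -10 0 0 0; 0 0 -15 0 0 0; 0 0 -20 0 0 0; 0 0 -25 0 0 0; 0 0 -20 0 0 0; 0 0 -10 0 0 0; 0 0 0 0 0 0; 0 0 0 0 0 0",
)

```text
time_s: 8.7
position: [531.7, 251.5, 107.1]
tcp_rot: [[1.0, -0.003, -0.0], [-0.003, -1.0, -0.0], [-0.0, 0.0, -1.0]]
wrist_force: [0.4, -0.3, -2.8]
opening: 9.4
```

```bash
python3 - <<'E'
from h import *
print(unproj("scene",[[334,282]],z=4),unproj("scene",[[336,255]],z=78),unproj("scene",[[320,265],[355,265]],z=78),unproj("scene",[[413,240]],z=30),unproj("scene",[[298,232]],z=8))
d=np.load("scene0.npy"); 
for u,v in [(323,252),(337,248),(352,258),(338,280)]: print(unproj("scene",[[u,v]],d=[d[v,u]]))
s=sense(); print(s["position"],s["tcp_rot"].round(4),s["wrist_force"],s["moment"])
for n in ["scene","side"]:
    p,dd=camera(n); cv2.imwrite(f"pics/{n}1.png",p[:,:,::-1])
E
```

```text
[[746.83129924 -18.09596235   4.        ]] [[730.468168    -7.67373443  78.        ]] [[733.55547456 -39.76268949  78.        ]
 [760.92979219  10.99881126  78.        ]] [[753.24679997 142.98902262  30.        ]] [[628.26486311 -30.00168033   8.        ]]
[[715.44033471 -24.19427489  78.20979012]]
[[719.07233237   0.86151146  75.37997043]]
[[745.73729343  14.75785633  72.03009074]]
[[748.11824958 -10.73769644   7.70504449]]
[531.71902626 251.45457167 107.13639591] [[ 1.0e+00 -3.2e-03 -2.0e-04]
 [-3.2e-03 -1.0e+00 -1.0e-04]
 [-2.0e-04  1.0e-04 -1.0e+00]] [ 0.3529254  -0.26735292 -2.80460066] [0.16523195 0.01089807 0.0182703 ]
```

View pics/side1.png

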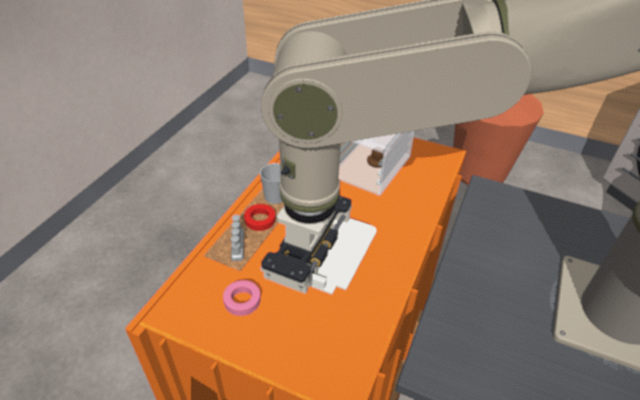

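View pics/scene1.png

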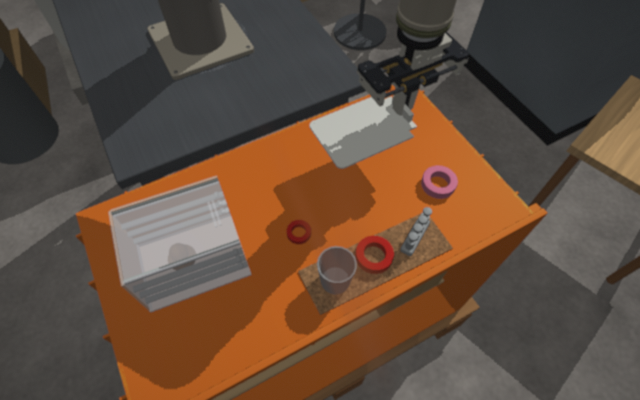

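Call:
play_rows(
  targets="8 18 0 0 0 0; 16 36 0 0 0 0; 17 37 0 0 0 0; 17 37 0 0 0 0; 16 36 0 0 0 0; 10 20 0 0 0 0; 0 0 5 0 0 0.05; 0 0 0 0 0 0.058; 0 0 0 0 0 0; 0 0 0 0 0 0; 0 0 0 0 0 0; 0 0 0 0 0 0",
)

```text
time_s: 10.0
position: [615.3, 67.5, 102.3]
tcp_rot: [[0.994, -0.11, -0.0], [-0.11, -0.994, -0.0], [-0.0, 0.0, -1.0]]
wrist_force: [-0.5, -0.3, -1.2]
opening: 9.5
```

```bash
python3 - <<'E'
from h import *
s=sense(); print(s["position"],s["tcp_rot"].round(4),s["wrist_force"],s["moment"])
np.savez("s3.npz",pos=s["position"],rot=s["tcp_rot"])
p,d=camera("wrist"); cv2.imwrite("pics/w3.png",p[:,:,::-1]); np.save("w3d.npy",d)
p,d=camera("scene"); cv2.imwrite("pics/sc3.png",p[:,:,::-1])
p,d=camera("side"); cv2.imwrite("pics/sd3.png",p[:,:,::-1])
E
```

```text
[615.27479291  67.50020894 102.31720298] [[ 9.940e-01 -1.098e-01 -1.000e-04]
 [-1.098e-01 -9.940e-01 -0.000e+00]
 [-1.000e-04  0.000e+00 -1.000e+00]] [-0.53488187 -0.34400468 -1.20719522] [ 0.18078126 -0.0015808  -0.04695884]
```

View pics/w3.png

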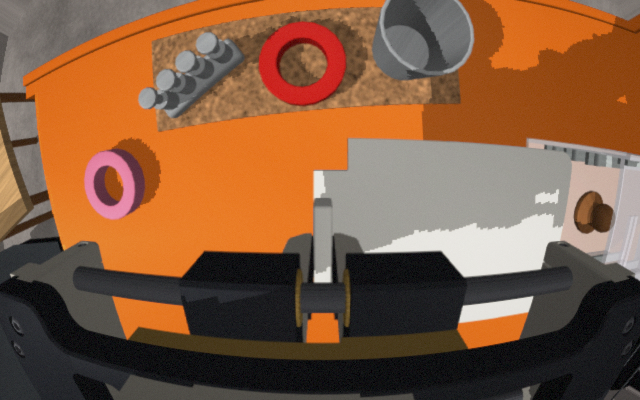

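View pics/sc3.png

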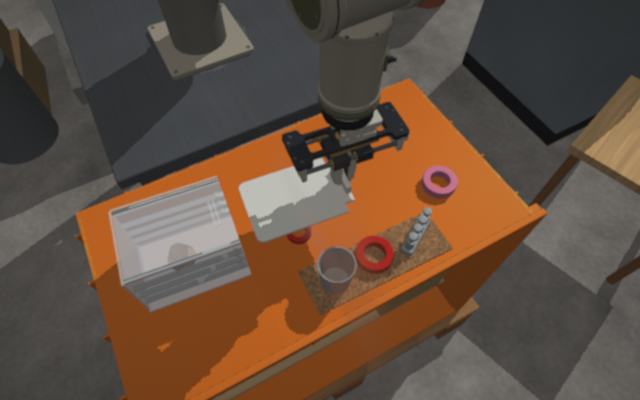

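View pics/sd3.png

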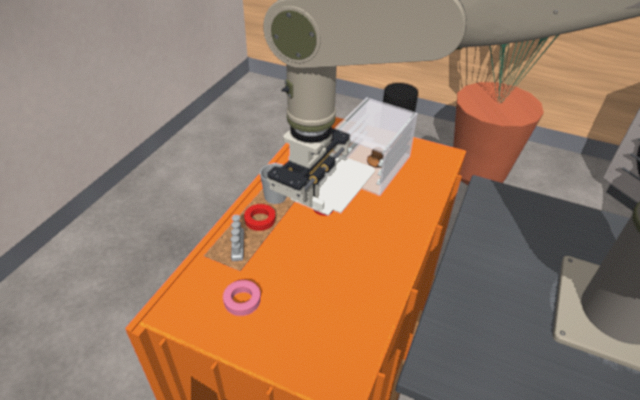

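```bash
python3 - <<'E'
from h import *
im=cv2.imread("pics/w3.png")[125:345,500:640]; cv2.imwrite("pics/w3c.png",cv2.resize(im,None,fx=2.7*1.0,fy=2.7,interpolation=cv2.INTER_CUBIC))
im=cv2.imread("pics/w3.png")[125:275,505:640]; cv2.imwrite("pics/w3c.png",cv2.resize(im,None,fx=4,fy=4,interpolation=cv2.INTER_CUBIC))
im=cv2.imread("pics/sc3.png")[150:250,225:360]; cv2.imwrite("pics/sc3c.png",cv2.resize(im,None,fx=5.8,fy=5.8,interpolation=cv2.INTER_CUBIC))
z=np.load("s3.npz");pos,rot=z["pos"],z["rot"]; d=np.load("w3d.npy")
T=np.array(camera_info("wrist")["tool_from_camera"])
v,u=np.mgrid[150:320:2,352:560:2]; v=v.ravel();u=u.ravel(); dd=d[v,u]; ok=dd>0
r=wray(np.c_[u,v][ok]); P=r/r[:,2:]*dd[ok][:,None]; W=(P@T[:3,:3].T+T[:3,3])@rot.T+pos
y=(W-pos)@rot  # tool coords
sel=(W[:,2]>85)&(W[:,2]<115); y=y[sel]
for k in range(3):
    A=np.c_[y[:,:2],np.ones(len(y))]; c=np.linalg.lstsq(A,y[:,2],rcond=None)[0]; e=y[:,2]-A@c; y=y[np.abs(e)<3*e.std()+.01]
print(len(y),c,e.std()) # tool z = a x + b y + c
E
```

```text
5976 [1.01897788e-03 3.00525639e-03 4.10503589e+00] 0.6039966926217938
```

View pics/w3c.png

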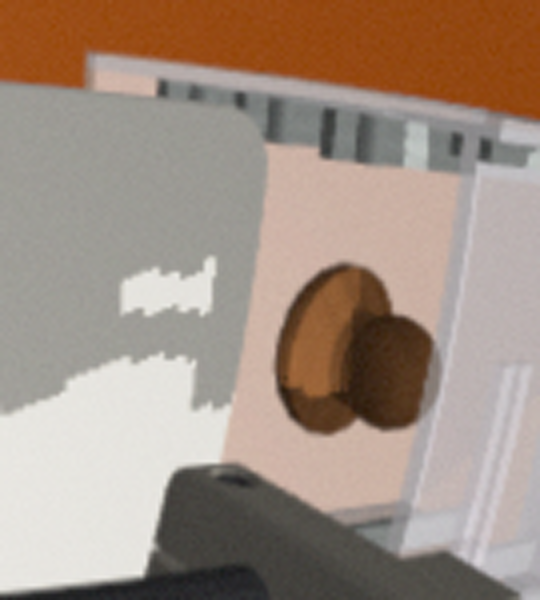

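View pics/sc3c.png

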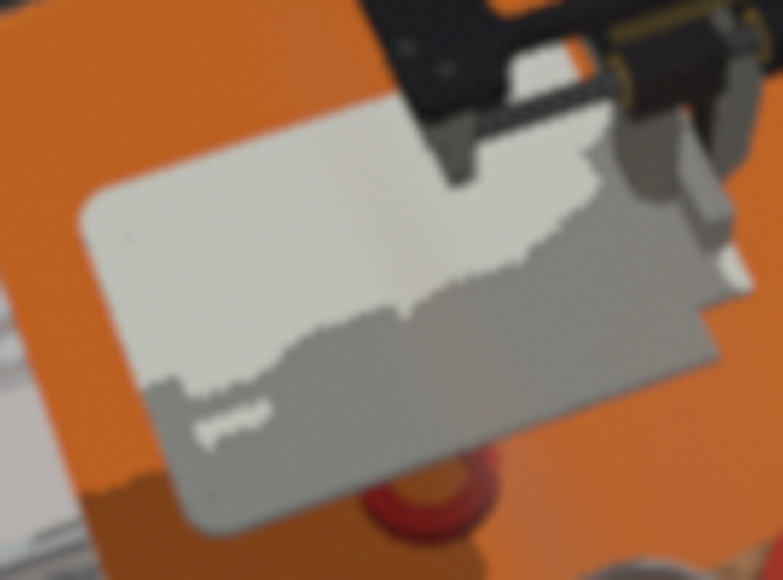

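```bash
cat > ov.py <<'E'
from h import *
def edges(cx,cy,yw):
    c,s=np.cos(yw),np.sin(yw); L=[]
    for sx in(-1,1):
        for X in (65,69):
            for a,b in (((92,0),(92,133)),((92,133),(-92,133)),((92,0),(-92,0)),((-92,0),(-92,133))): L.append(((sx*X,)+a,(sx*X,)+b))
        for z in (34,62,90):
            L.append(((sx*55,92,z),(sx*55,-88,z)))
    for z in (0,4,124,128): L.append(((-65,92,z),(65,92,z)))
    out=[]
    for a,b in L:
        t=np.linspace(0,1,25)[:,None]; M=np.array(a)*(1-t)+np.array(b)*t
        out.append(np.c_[c*M[:,0]-s*M[:,1]+cx,s*M[:,0]+c*M[:,1]+cy,M[:,2]])
    return out
def draw(im,P,crop,k,fn):
    x0,y0,x1,y1=crop; o=cv2.resize(im[y0:y1,x0:x1],None,fx=k,fy=k,interpolation=cv2.INTER_CUBIC)
    for l in P:
        q=((l-[x0,y0]+.5)*k-.5); cv2.polylines(o,[np.round(q).astype(int)],False,(255,255,0),1)
    cv2.imwrite(fn,o)
E
python3 - <<'E'
from ov import *
z=np.load("s3.npz");pos,rot=z["pos"],z["rot"]
E=edges(582.8,-226.9,-.111)
draw(cv2.imread("pics/w3.png"),[wproj(l,pos,rot) for l in E],(505,125,640,275),4,"pics/ovw.png")
draw(cv2.imread("pics/sc3.png"),[proj("scene",l) for l in E],(95,165,260,315),4,"pics/ovs.png")
draw(cv2.imread("pics/side0.png"),[proj("side",l) for l in E],(320,90,425,200),5,"pics/ovd.png")
E
```

```text
(no output)
```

View pics/ovw.png

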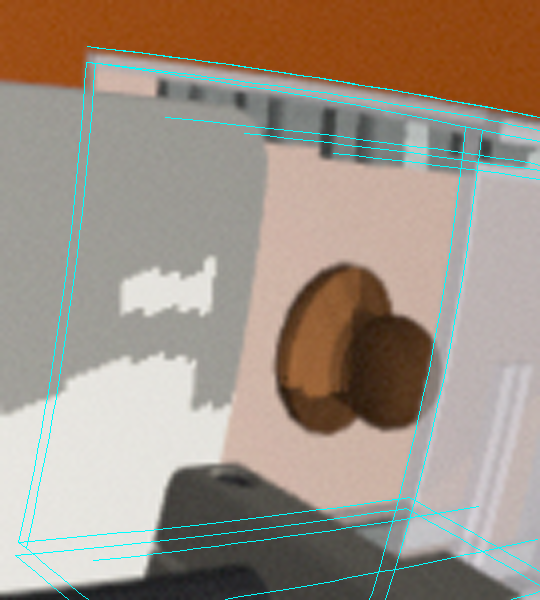

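View pics/ovs.png

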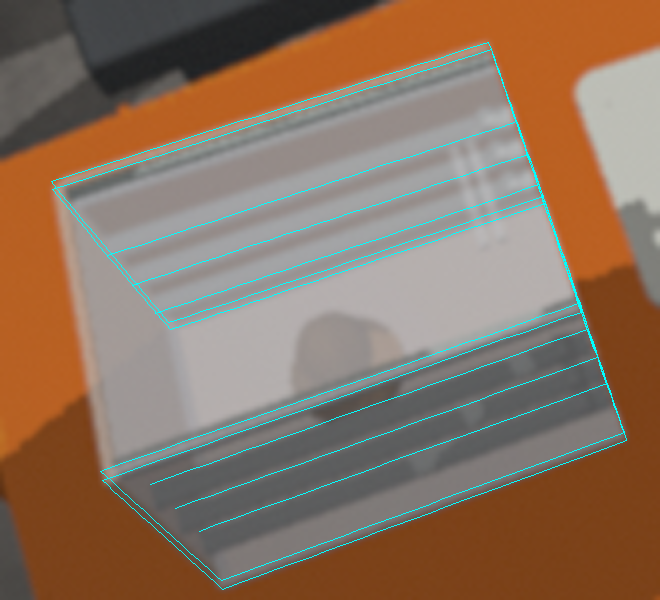

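View pics/ovd.png

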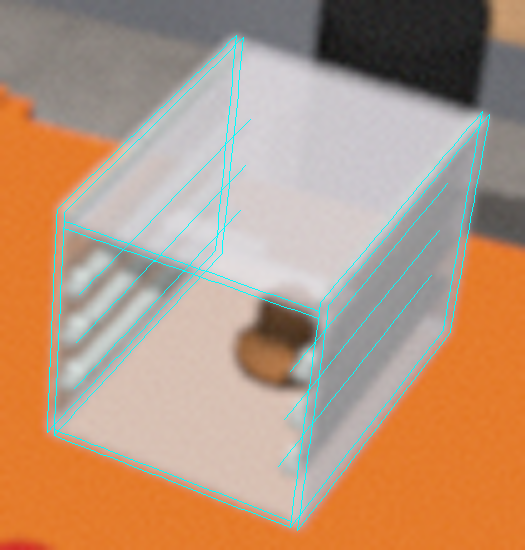

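```bash
python3 - <<'E'
from ov import *
z=np.load("s3.npz");pos,rot=z["pos"],z["rot"]
E=edges(581,-226.9,-.111)
im=cv2.imread("pics/w3.png")
draw(im,[wproj(l,pos,rot) for l in E],(510,130,640,185),6,"pics/ovw2.png")
draw(im,[],(510,130,640,185),6,"pics/ovw3.png")
# shelf overlay: rigid in tool
d=[[63,81.5,4],[45,81.5,4],[45,100.5,4],[-45,100.5,4],[-45,81.5,4],[-63,81.5,4],[-63,-69.5,4],[-51,-81.5,4],[51,-81.5,4],[63,-69.5,4],[63,81.5,4]]
d=np.array(d); rib=np.array([[30,100.5,24],[-30,100.5,24],[-30,90.5,24],[30,90.5,24],[30,100.5,24]],float)
def tl(M): return np.c_[M[:,0]-0.4, 95.5-M[:,1], 7.4-M[:,2]+.003*(95.5-M[:,1])]@rot.T+pos
dense=lambda M: np.concatenate([np.linspace(M[i],M[i+1],20) for i in range(len(M)-1)])
draw(im,[wproj(tl(dense(d)),pos,rot),wproj(tl(dense(rib)),pos,rot)],(300,120,600,340),2.6,"pics/ovsh.png")
E
```

```text
(no output)
```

View pics/ovw2.png

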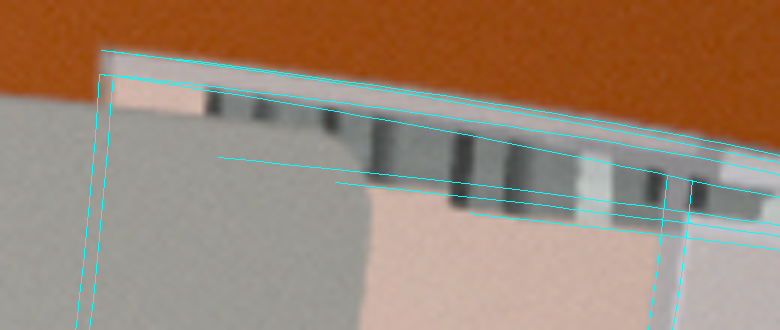

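View pics/ovsh.png

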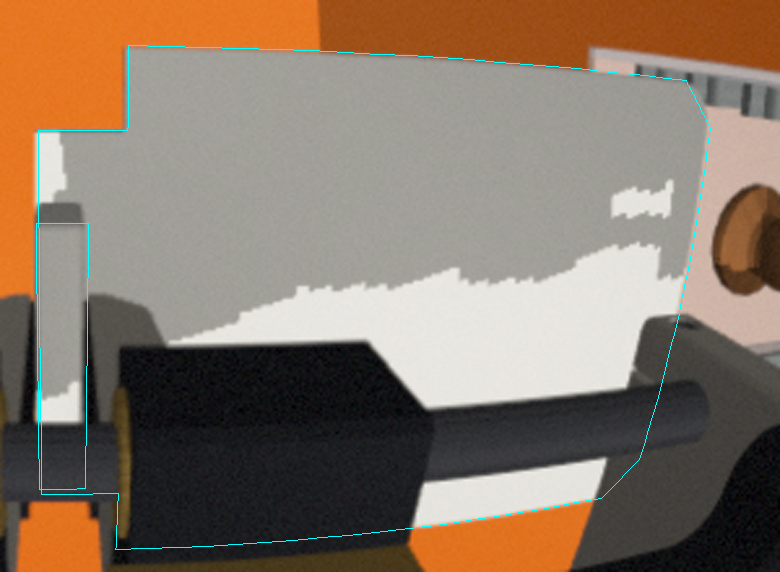

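Call:
play_rows(
  targets="-0.8 0 10 0 0 0.001; 0 0 10 0 0 0; 0 8 0 0 0 0; 0 8 0 0 0 0; 0 5 0 0 0 0; 0 0 0 0 0 0; 0 0 0 0 0 0; 0 0 0 0 0 0; 0 0 0 0 0 0; 0 0 0 0 0 0",
)

```text
time_s: 11.15
position: [612.2, 46.7, 82.5]
tcp_rot: [[0.994, -0.112, 0.0], [-0.112, -0.994, 0.0], [0.0, -0.0, -1.0]]
wrist_force: [-0.3, -0.0, -1.5]
opening: 9.6
```

```bash
cat > st.py <<'E'
from ov import *
def cs(s,c=(581.2,-226.9,-.111)):
    d=s["position"][:2]-np.array(c[:2]); C,S=np.cos(c[2]),np.sin(c[2])
    yaw=np.arctan2(s["tcp_rot"][1,0],s["tcp_rot"][0,0])
    return "tcp case x %.2f s %.2f z %.2f yawerr %.4f F %s tilt %s"%(C*d[0]+S*d[1],-S*d[0]+C*d[1]-95.5,s["position"][2],yaw-c[2],s["wrist_force"].round(1),s["tcp_rot"][:2,2].round(4))
E
python3 - <<'E'
from st import *
s=sense(); print(cs(s)); pos,rot=s["position"],s["tcp_rot"]
p,d=camera("wrist"); im=p[:,:,::-1].copy(); cv2.imwrite("pics/w4.png",im)
draw(im,[wproj(l,pos,rot) for l in edges(581.2,-226.9,-.111)],(500,125,640,235),5.5,"pics/ovw4.png")
draw(im,[],(500,125,640,235),5.5,"pics/w4c.png")
p,d=camera("scene"); im=p[:,:,::-1].copy(); cv2.imwrite("pics/sc4.png",im); draw(im,[],(190,150,320,290),4.2,"pics/sc4c.png")
E
```

```text
tcp case x 0.53 s 179.86 z 82.45 yawerr -0.0009 F [-0.3 -0.  -1.5] tilt [0.0001 0.    ]
```

View pics/ovw4.png

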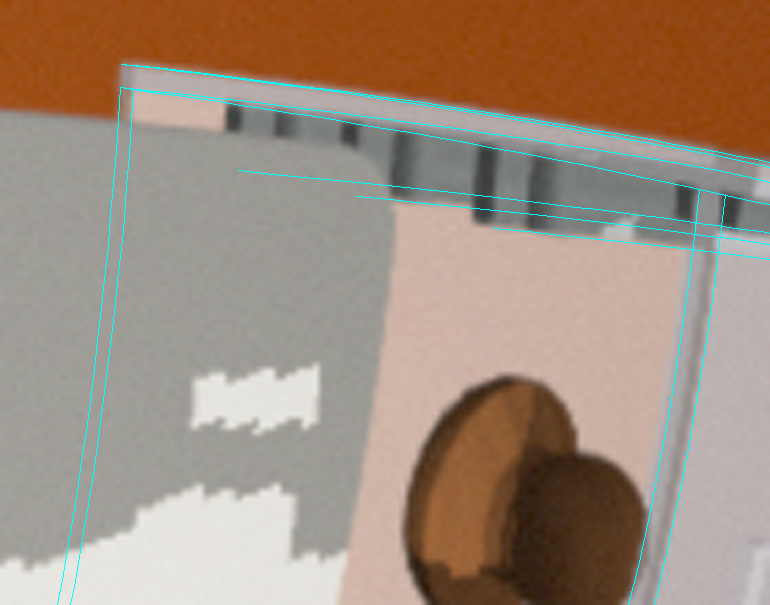

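View pics/sc4c.png

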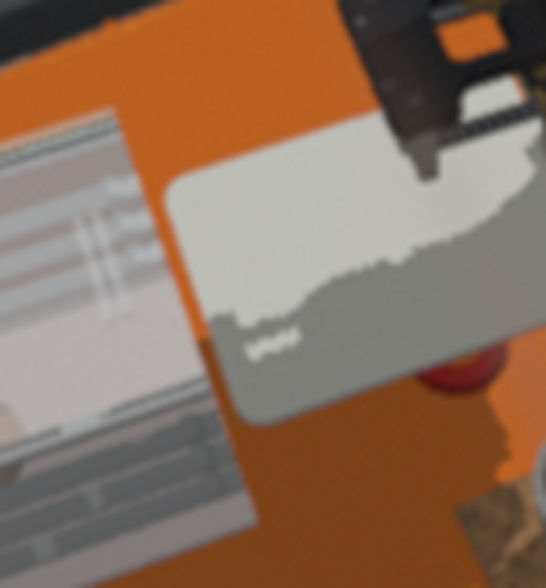

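Call:
play_rows(
  targets="-0.2 5 0 0 0 -0.001; 0 5 0 0 0 0; 0 5 0 0 0 0; 0 3 0 0 0 0; 0 0 0 0 0 0; 0 0 0 0 0 0",
)

```text
time_s: 11.85
position: [610.0, 28.4, 82.4]
tcp_rot: [[0.994, -0.111, 0.0], [-0.111, -0.994, 0.0], [0.0, -0.0, -1.0]]
wrist_force: [-0.1, -0.1, -1.3]
opening: 9.5
```

```bash
python3 - <<'E'
from st import *
s=sense(); print(cs(s),s["moment"]); pos,rot=s["position"],s["tcp_rot"]
p,d=camera("wrist"); im=p[:,:,::-1].copy(); cv2.imwrite("pics/w5.png",im)
draw(im,[],(500,125,640,235),5.5,"pics/w5c.png")
p,d=camera("scene"); im=p[:,:,::-1].copy(); draw(im,[],(190,150,320,290),4.2,"pics/sc5c.png")
E
```

```text
tcp case x 0.37 s 161.47 z 82.42 yawerr -0.0006 F [-0.1 -0.1 -1.3] tilt [0.     0.0001] [ 0.14340944 -0.02616906 -0.01373673]
```

View pics/w5c.png

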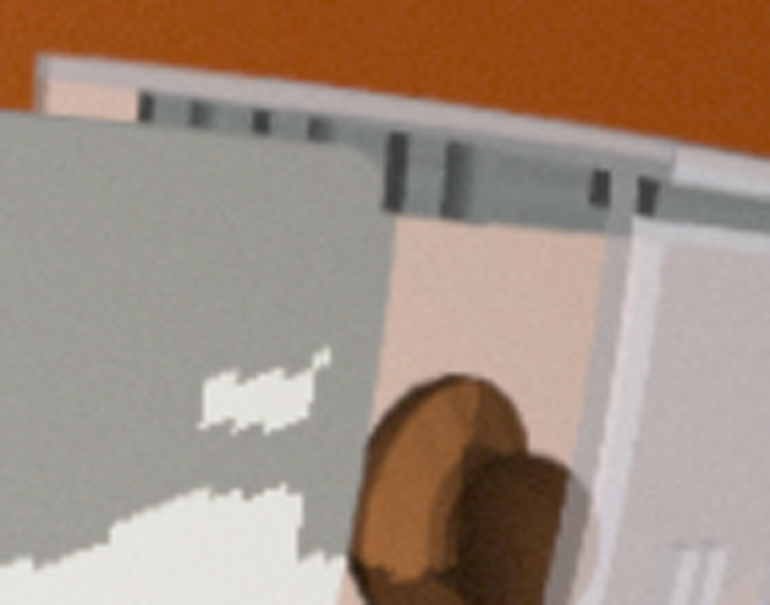

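View pics/sc5c.png

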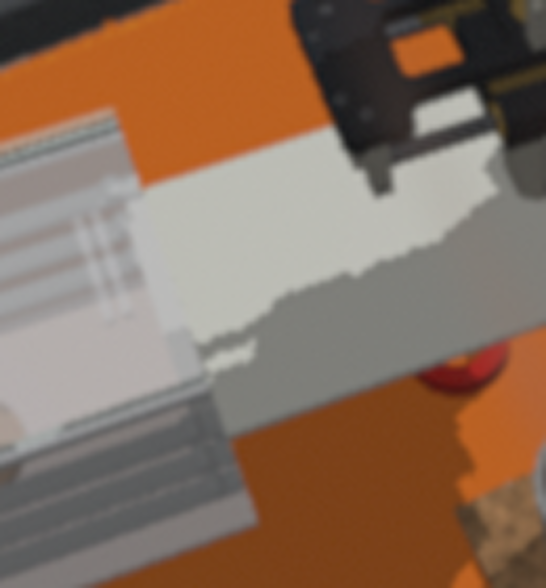

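```bash
python3 - <<'E'
from st import *
c,s=np.cos(-.111),np.sin(-.111)
def w(M): M=np.array(M,float); return np.c_[c*M[:,0]-s*M[:,1]+581.5,s*M[:,0]+c*M[:,1]-226.9,M[:,2]]
q=proj("scene",w([[-60,80.5,94],[-60,80.5,66],[-60,80.5,38],[-63,92,77],[63,92,77]]))
print(((q-[190,150])*4.2).round())
E
```

```text
[[109. 181.]
 [122. 215.]
 [134. 248.]
 [141. 188.]
 [225. 435.]]
```

Call:
play_rows(
  targets="-0.1 5 0 0 0 -0.001; 0 6 0 0 0 0; 0 6 0 0 0 0; 0 6 0 0 0 0; 0 5 0 0 0 0; 0 0 0 0 0 0; 0 0 0 0 0 0",
)

```text
time_s: 12.65
position: [606.8, 0.6, 82.4]
tcp_rot: [[0.994, -0.11, 0.0], [-0.11, -0.994, 0.0], [-0.0, -0.0, -1.0]]
wrist_force: [-0.9, -0.1, -0.8]
opening: 10.0
```

```bash
python3 - <<'E'
from st import *
s=sense(); print(cs(s),s["moment"])
E
```

```text
tcp case x 0.27 s 133.44 z 82.39 yawerr 0.0003 F [-0.9 -0.1 -0.8] tilt [0.     0.0001] [ 0.18077517 -0.01126843 -0.03578122]
```

Call:
play_rows(
  targets="0 5 0 0 0 0; 0 7 0 0 0 0; 0 7 0 0 0 0; 0 7 0 0 0 0; 0 6 0 0 0 0; 0 0 0 0 0 0; 0 0 0 0 0 0",
)

```text
time_s: 13.35
position: [603.3, -31.2, 82.4]
tcp_rot: [[0.994, -0.111, 0.0], [-0.111, -0.994, 0.0], [-0.0, -0.0, -1.0]]
wrist_force: [0.5, 0.6, -1.6]
opening: 9.6
```

```bash
python3 - <<'E'
from st import *
s=sense(); print(cs(s),s["moment"]);pos,rot=s["position"],s["tcp_rot"]
p,d=camera("wrist"); im=p[:,:,::-1].copy(); cv2.imwrite("pics/w6.png",im)
draw(im,[wproj(l,pos,rot) for l in edges(581.2,-226.9,-.111)],(400,100,640,290),3.3,"pics/w6c.png")
p,d=camera("side"); im=p[:,:,::-1].copy(); draw(im,[],(320,90,425,220),4.5,"pics/sd6c.png")
E
```

```text
tcp case x 0.29 s 101.41 z 82.41 yawerr 0.0002 F [ 0.5  0.6 -1.6] tilt [0.     0.0001] [ 0.14026113 -0.04886162 -0.00670141]
```

View pics/w6c.png

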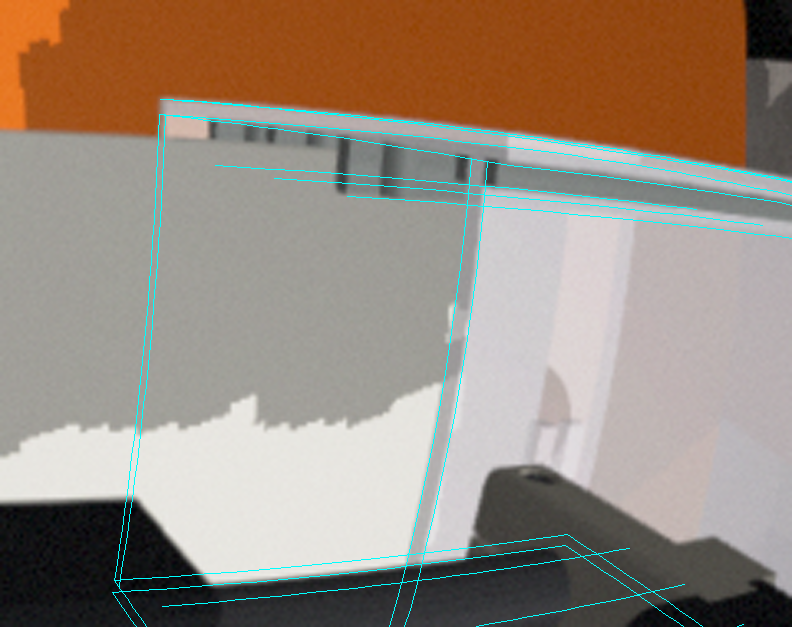

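View pics/sd6c.png

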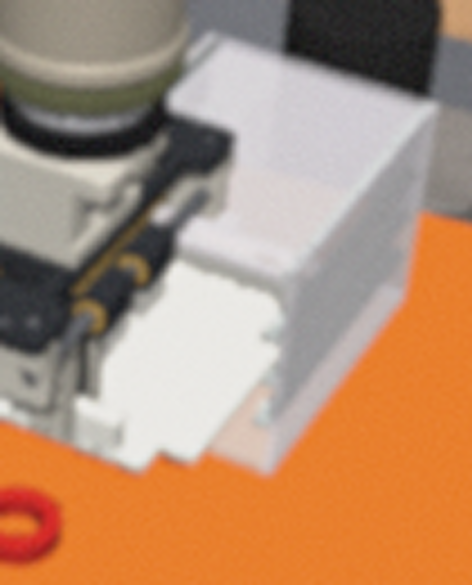

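Call:
play_rows(
  targets="0 5 0 0 0 0; 0 7 0 0 0 0; 0 7 0 0 0 0; 0 7 0 0 0 0; 0 7 0 0 0 0; 0 7 0 0 0 0; 0 7 0 0 0 0; 0 6 0 0 0 0; 0 3 0 0 0 0; 0 0 0 0 0 0; 0 0 0 0 0 0; 0 0 0 0 0 0",
)

```text
time_s: 14.65
position: [597.2, -86.4, 82.4]
tcp_rot: [[0.994, -0.11, 0.0], [-0.11, -0.994, 0.0], [0.0, -0.0, -1.0]]
wrist_force: [-0.4, 0.3, -0.8]
opening: 9.6
```

```bash
python3 - <<'E'
from st import *
s=sense(); print(cs(s),s["moment"])
E
```

```text
tcp case x 0.34 s 45.93 z 82.42 yawerr 0.0011 F [-0.4  0.3 -0.8] tilt [0.     0.0001] [ 0.14423186 -0.04149577 -0.01821939]
```

Call:
play_rows(
  targets="0 0 3 0 0 0; 0 0 3 0 0 0; 0 0 1 0 0 0; 0 0 0 0 0 0; 0 0 0 0 0 0; 0 0 0 0 0 0",
)

```text
time_s: 15.25
position: [597.3, -86.7, 75.5]
tcp_rot: [[0.994, -0.11, 0.0], [-0.11, -0.994, -0.0], [0.0, 0.0, -1.0]]
wrist_force: [-0.4, -0.1, -1.3]
opening: 9.6
```

Call:
play_rows(
  targets="0 0 1 0 0 0; 0 0 0 0 0 0; 0 0 0 0 0 0; 0 0 0 0 0 0",
)

```text
time_s: 15.65
position: [597.2, -86.7, 74.4]
tcp_rot: [[0.994, -0.11, 0.0], [-0.11, -0.994, 0.0], [0.0, -0.0, -1.0]]
wrist_force: [-0.4, -0.2, -1.6]
opening: 9.6
```

Call:
play_rows(
  targets="0 0 0.7 0 0 0; 0 0 0 0 0 0; 0 0 0 0 0 0; 0 0 0 0 0 0",
)

```text
time_s: 16.05
position: [597.2, -86.6, 73.7]
tcp_rot: [[0.994, -0.11, -0.0], [-0.11, -0.994, 0.0], [-0.0, -0.0, -1.0]]
wrist_force: [0.2, 0.7, -2.1]
opening: 9.5
```

Call:
play_rows(
  targets="0 0 0.7 0 0 0; 0 0 0 0 0 0; 0 0 0 0 0 0; 0 0 0 0 0 0",
)

```text
time_s: 16.45
position: [597.2, -86.6, 73.2]
tcp_rot: [[0.994, -0.11, 0.0], [-0.11, -0.994, 0.0], [0.0, -0.0, -1.0]]
wrist_force: [-1.0, 1.0, 0.4]
opening: 9.9
```

Call:
play_rows(
  targets="0 0 0 0 0 0; 0 0 0 0 0 0; 0 0 0 0 0 0; 0 0 0 0 0 0; 0 0 0 0 0 0",
  claw=0.4,
)

```text
time_s: 16.95
position: [597.1, -86.7, 73.0]
tcp_rot: [[0.994, -0.11, -0.0], [-0.11, -0.994, -0.0], [-0.0, 0.0, -1.0]]
wrist_force: [-0.4, 0.1, 0.6]
opening: 28.0
```

```bash
python3 - <<'E'
from st import *
s=sense(); print(cs(s),s["opening"])
p,d=camera("scene"); im=p[:,:,::-1].copy(); draw(im,[],(95,120,300,315),3.5,"pics/sc7.png")
p,d=camera("side"); im=p[:,:,::-1].copy(); draw(im,[],(300,80,430,220),4.2,"pics/sd7.png")
p,d=camera("wrist"); im=p[:,:,::-1].copy(); cv2.imwrite("pics/w7.png",im)
E
```

```text
tcp case x 0.32 s 45.61 z 72.96 yawerr 0.0008 F [-0.4  0.1  0.6] tilt [-0. -0.] 27.974110185920935
```

View pics/sc7.png

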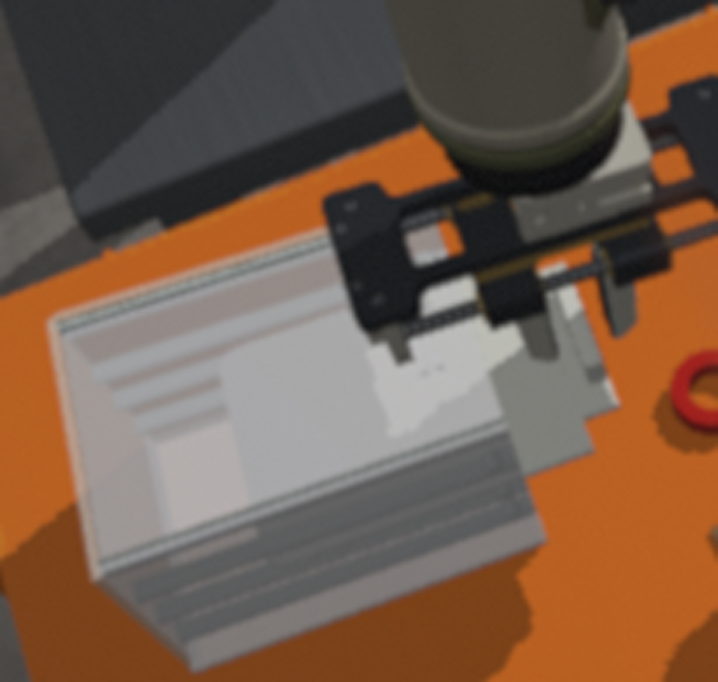

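View pics/w7.png

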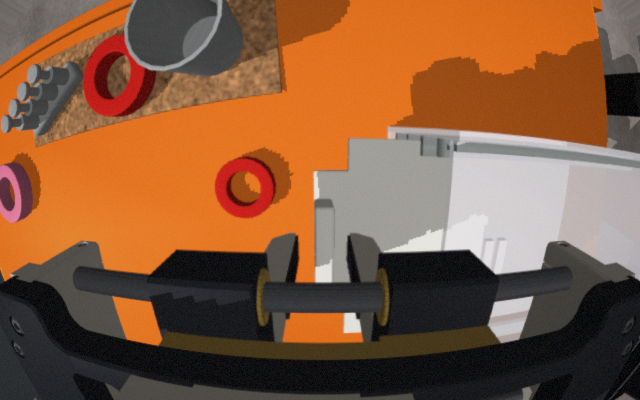

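View pics/sd7.png

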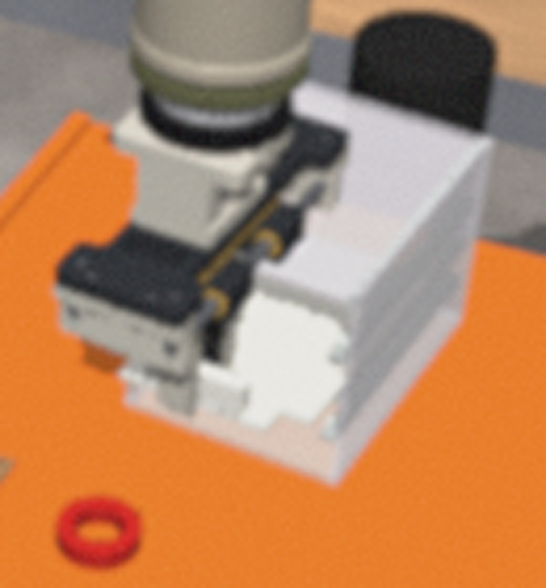

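Call:
play_rows(
  targets="0 0 -10 0 0 0; 0 0 -20 0 0 0; 0 0 -20 0 0 0; 0 -10 0 0 0 0; 0 -20 0 0 0 0; 0 -15 0 0 0 0; 0 0 0 0 0 0; 0 0 0 0 0 0; 0 0 0 0 0 0",
)

```text
time_s: 18.0
position: [601.9, -42.3, 122.6]
tcp_rot: [[0.994, -0.11, -0.001], [-0.11, -0.994, -0.0], [-0.001, 0.0, -1.0]]
wrist_force: [-0.7, 0.1, 0.1]
opening: 28.0
```

Call:
play_rows(
  targets="0 0 20 0 0 0; 0 0 20 0 0 0; 0 0 10 0 0 0; 0 0 0 0 0 0; 0 0 0 0 0 0; 0 0 0 0 0 0",
  claw=1,
  newtons=20,
)

```text
time_s: 18.6
position: [603.0, -42.3, 74.3]
tcp_rot: [[0.994, -0.11, 0.002], [-0.11, -0.994, -0.0], [0.002, 0.0, -1.0]]
wrist_force: [0.2, 0.2, -0.1]
opening: 0.3
```

```bash
python3 - <<'E'
from st import *
s=sense(); print(cs(s),s["opening"])
p,d=camera("scene"); im=p[:,:,::-1].copy(); draw(im,[],(95,120,300,315),3.5,"pics/sc8.png")
p,d=camera("wrist"); im=p[:,:,::-1].copy(); cv2.imwrite("pics/w8.png",im)
E
```

```text
tcp case x 1.21 s 90.42 z 74.30 yawerr 0.0006 F [ 0.2  0.2 -0.1] tilt [ 0.0019 -0.0003] 0.29950870701946636
```

View pics/sc8.png

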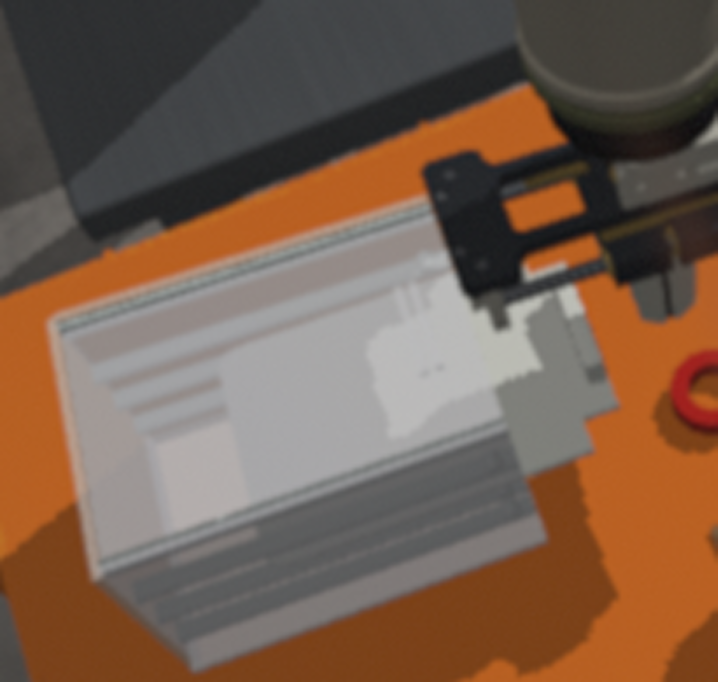

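View pics/w8.png

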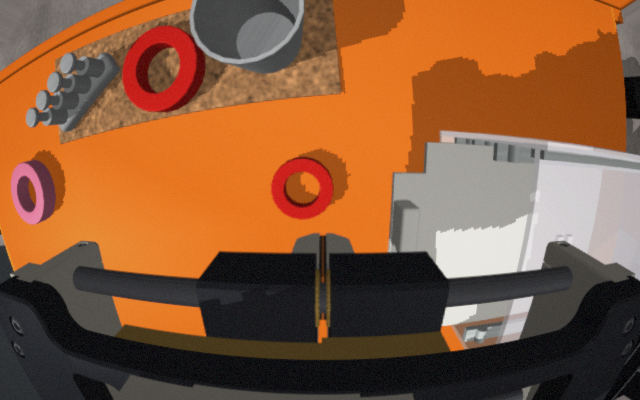

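Call:
play_rows(
  targets="-0.4 8 1 0 0 0; 0 8 0 0 0 0; 0 4 0 0 0 0; 0 3 0 0 0 0; 0 2 0 0 0 0; 0 0 0 0 0 0; 0 0 0 0 0 0; 0 0 0 0 0 0",
)

```text
time_s: 19.5
position: [599.0, -66.5, 72.0]
tcp_rot: [[0.994, -0.11, -0.0], [-0.11, -0.994, 0.0], [-0.0, -0.0, -1.0]]
wrist_force: [0.5, -0.5, -0.1]
opening: 0.6
```

```bash
python3 - <<'E'
from st import *
s=sense(); print(cs(s),s["opening"])
p,d=camera("wrist"); im=p[:,:,::-1].copy(); cv2.imwrite("pics/w9.png",im); draw(im,[],(290,130,450,300),3.5,"pics/w9c.png")
E
```

```text
tcp case x -0.11 s 65.86 z 71.98 yawerr 0.0010 F [ 0.5 -0.5 -0.1] tilt [-0.      0.0001] 0.649381539047988
```

View pics/w9c.png

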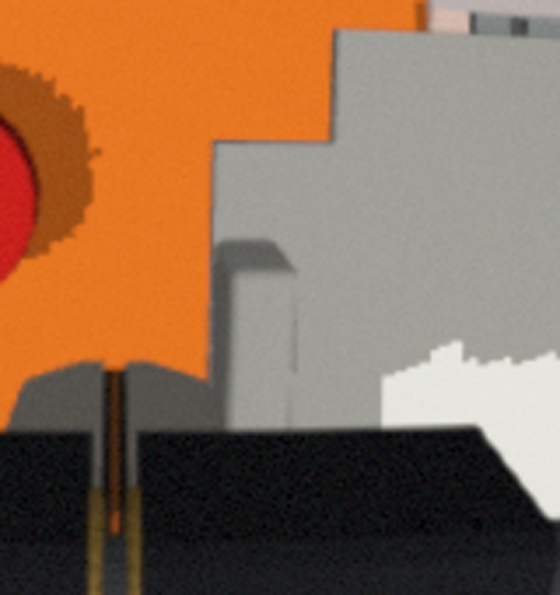

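Call:
play_rows(
  targets="0.3 1.5 0 0 0 0; 0 1.5 0 0 0 0; 0 1.5 0 0 0 0; 0 1.5 0 0 0 0; 0 1.5 0 0 0 0; 0 1.5 0 0 0 0; 0 0 0 0 0 0; 0 0 0 0 0 0",
)

```text
time_s: 20.35
position: [598.3, -75.9, 72.1]
tcp_rot: [[0.994, -0.11, 0.0], [-0.11, -0.994, -0.0], [0.0, 0.0, -1.0]]
wrist_force: [1.7, -0.8, 0.4]
opening: 0.1
```

```bash
cat > look.py <<'E'
from st import *
import sys
s=sense(); print(cs(s)); np.savez("sl.npz",pos=s["position"],rot=s["tcp_rot"])
p,d=camera("wrist"); im=p[:,:,::-1].copy(); draw(im,[],(290,130,490,300),3.5,f"pics/{sys.argv[1]}.png")
E
python3 look.py w10
```

```text
tcp case x 0.28 s 56.47 z 72.05 yawerr 0.0007 F [ 1.7 -0.8  0.4] tilt [ 0.0001 -0.0002]
```

View pics/w10.png

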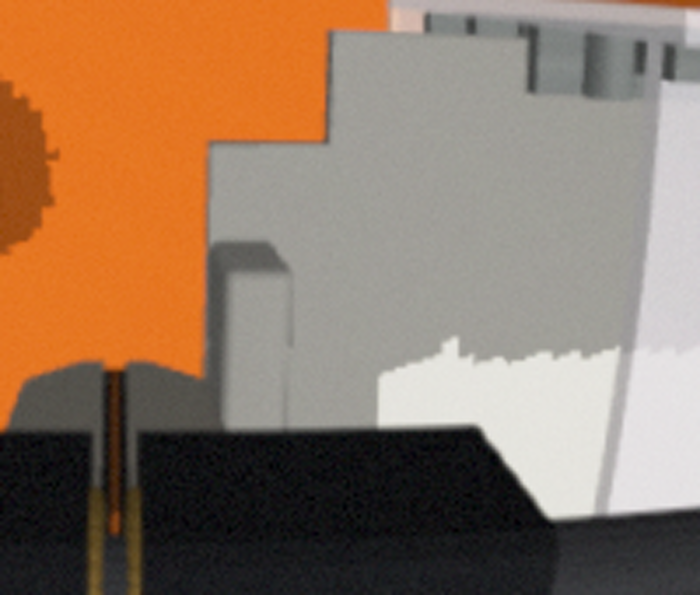

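Call:
play_rows(
  targets="0 2 0 0 0 0; 0 3 0 0 0 0; 0 3 0 0 0 0; 0 3 0 0 0 0; 0 3 0 0 0 0; 0 3 0 0 0 0; 0 2 0 0 0 0; 0 0 0 0 0 0",
)

```text
time_s: 21.2
position: [596.2, -95.0, 72.1]
tcp_rot: [[0.994, -0.11, 0.0], [-0.11, -0.994, -0.0], [0.0, 0.0, -1.0]]
wrist_force: [-0.4, 0.0, -0.1]
opening: 0.9
```

```bash
python3 look.py w11
```

```text
tcp case x 0.30 s 37.22 z 72.07 yawerr 0.0004 F [-0.4  0.  -0.1] tilt [ 0.0001 -0.0002]
```

View pics/w11.png

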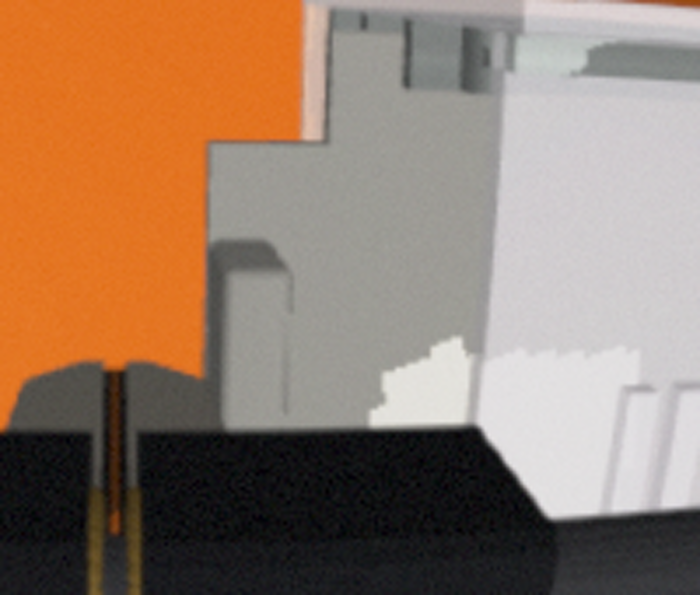

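Steady contact and negligible force. Continue to about s = 1.

Call:
play_rows(
  targets="0 2 0 0 0 0; 0 3 0 0 0 0; 0 3 0 0 0 0; 0 3 0 0 0 0; 0 3 0 0 0 0; 0 2 0 0 0 0; 0 0 0 0 0 0; 0 0 0 0 0 0",
)

```text
time_s: 22.05
position: [594.5, -110.6, 72.1]
tcp_rot: [[0.994, -0.11, 0.0], [-0.11, -0.994, -0.0], [0.0, 0.0, -1.0]]
wrist_force: [-0.8, 0.5, -0.1]
opening: 0.4
```

```bash
python3 look.py w12
```

```text
tcp case x 0.32 s 21.51 z 72.08 yawerr 0.0007 F [-0.8  0.5 -0.1] tilt [ 0.0002 -0.0001]
```

View pics/w12.png

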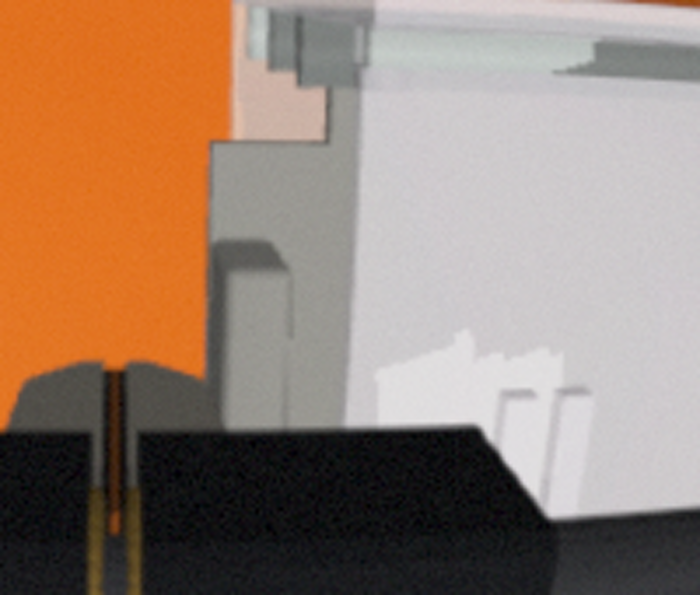

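Call:
play_rows(
  targets="0 1 0 0 0 0; 0 1 0 0 0 0; 0 1 0 0 0 0; 0 1 0 0 0 0; 0 0.5 0 0 0 0; 0 0 0 0 0 0; 0 0 0 0 0 0; 0 0 0 0 0 0",
)

```text
time_s: 22.9
position: [593.9, -115.1, 72.0]
tcp_rot: [[0.994, -0.11, 0.0], [-0.11, -0.994, -0.0], [0.0, 0.0, -1.0]]
wrist_force: [-0.1, 0.2, 0.6]
opening: 0.5
```

Call:
play_rows(
  targets="0 0.5 0 0 0 0; 0 0.5 0 0 0 0; 0 0 0 0 0 0; 0 0 0 0 0 0",
)

```text
time_s: 23.3
position: [593.8, -116.0, 72.0]
tcp_rot: [[0.994, -0.11, -0.0], [-0.11, -0.994, 0.0], [-0.0, -0.0, -1.0]]
wrist_force: [0.7, 0.3, -0.7]
opening: 0.3
```

```bash
python3 look.py w13
```

```text
tcp case x 0.21 s 16.12 z 71.97 yawerr 0.0008 F [ 0.7  0.3 -0.7] tilt [-0.0001  0.    ]
```

View pics/w13.png

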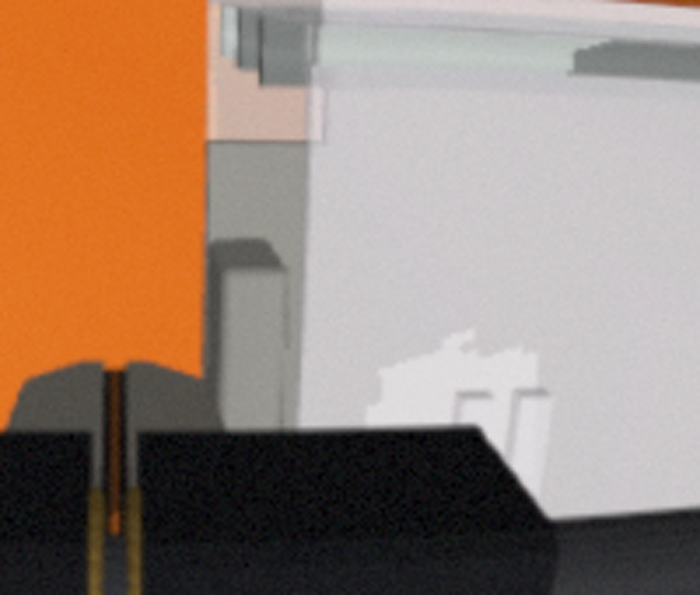

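Call:
play_rows(
  targets="0 0.5 0 0 0 0; 0 0.5 0 0 0 0; 0 0 0 0 0 0; 0 0 0 0 0 0",
)

```text
time_s: 23.75
position: [593.7, -117.1, 72.0]
tcp_rot: [[0.994, -0.11, 0.0], [-0.11, -0.994, -0.0], [0.0, 0.0, -1.0]]
wrist_force: [-0.4, 0.2, 1.1]
opening: 0.7
```

Call:
play_rows(
  targets="0 0.5 0 0 0 0; 0 0.3 0 0 0 0; 0 0 0 0 0 0; 0 0 0 0 0 0",
)

```text
time_s: 24.15
position: [593.6, -117.8, 72.0]
tcp_rot: [[0.994, -0.11, -0.0], [-0.11, -0.994, -0.0], [-0.0, 0.0, -1.0]]
wrist_force: [-0.2, -0.8, -0.2]
opening: 0.3
```

```bash
python3 look.py w14; python3 - <<'E'
from st import *
p,d=camera("side"); im=p[:,:,::-1].copy(); draw(im,[],(310,80,430,210),4.5,"pics/sd14.png")
p,d=camera("scene"); im=p[:,:,::-1].copy(); draw(im,[],(95,150,260,315),3.6,"pics/sc14.png")
E
```

```text
tcp case x 0.24 s 14.28 z 72.01 yawerr 0.0007 F [-0.2 -0.8 -0.2] tilt [-0. -0.]
```

View pics/w14.png

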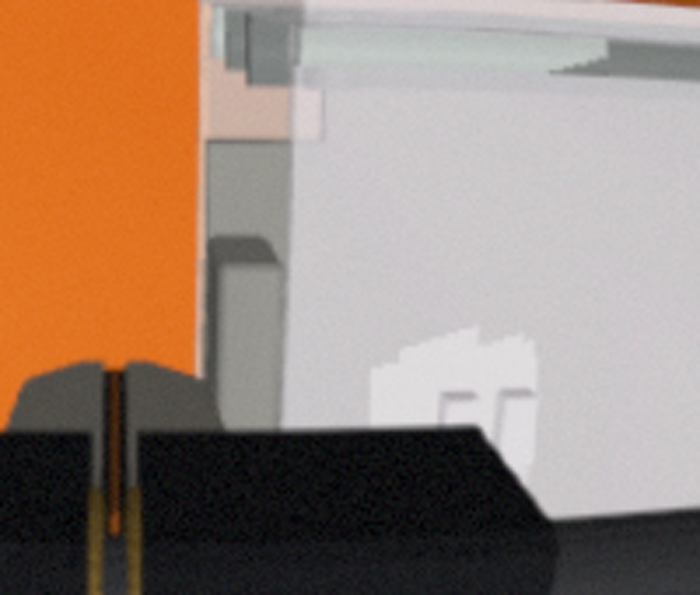

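View pics/sd14.png

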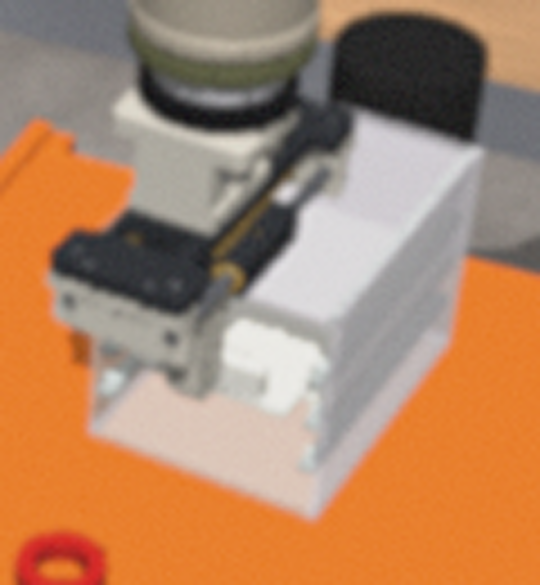

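View pics/sc14.png

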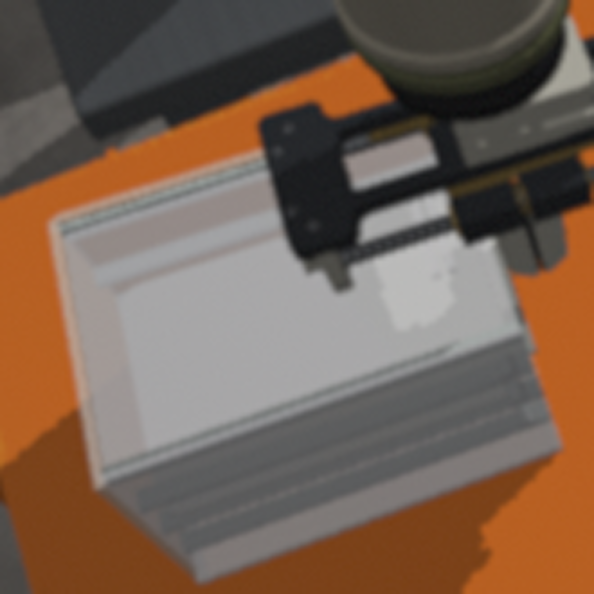

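Call:
play_rows(
  targets="0 0.4 0 0 0 0; 0 0.4 0 0 0 0; 0 0 0 0 0 0; 0 0 0 0 0 0",
)

```text
time_s: 24.7
position: [593.5, -118.5, 72.0]
tcp_rot: [[0.994, -0.11, 0.0], [-0.11, -0.994, 0.0], [0.0, -0.0, -1.0]]
wrist_force: [0.5, 0.4, -0.6]
opening: 0.6
```

```bash
python3 look.py w15
```

```text
tcp case x 0.27 s 13.59 z 71.99 yawerr 0.0008 F [ 0.5  0.4 -0.6] tilt [0.     0.0001]
```

View pics/w15.png

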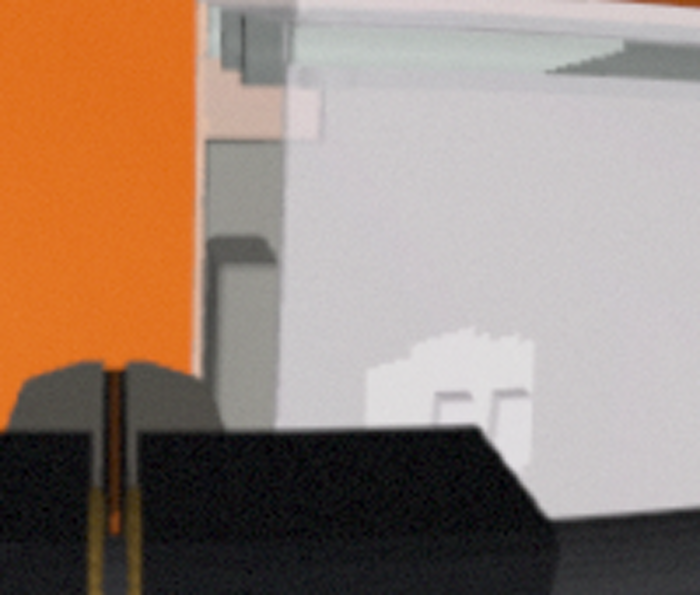

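Call:
play_rows(
  targets="0 0.4 0 0 0 0; 0 0.4 0 0 0 0; 0 0 0 0 0 0; 0 0 0 0 0 0",
)

```text
time_s: 25.15
position: [593.4, -119.0, 72.0]
tcp_rot: [[0.994, -0.11, -0.0], [-0.11, -0.994, 0.0], [-0.0, -0.0, -1.0]]
wrist_force: [-0.2, 4.1, 0.7]
opening: 1.0
```

```bash
python3 look.py w16
```

```text
tcp case x 0.22 s 13.07 z 71.99 yawerr 0.0009 F [-0.2  4.1  0.7] tilt [-0.      0.0005]
```

View pics/w16.png

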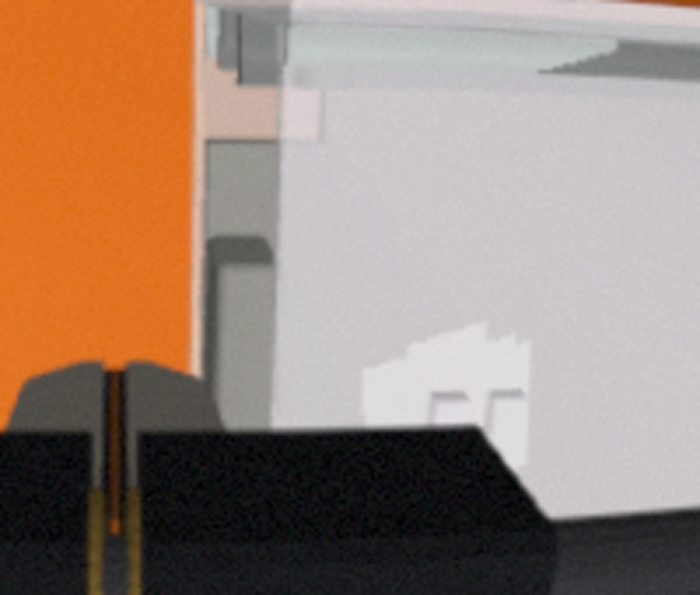

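Call:
play_rows(
  targets="0 -1 0 0 0 0; 0 -3 0 0 0 0; 0 -6 0 0 0 0; 0 -15 0 0 0 0; 0 -20 0 0 0 0; 0 -15 -10 0 0 0; 0 0 -20 0 0 0; 0 0 0 0 0 0; 0 0 0 0 0 0; 0 0 0 0 0 0; 0 0 0 0 0 0",
)

```text
time_s: 26.3
position: [599.3, -59.8, 100.9]
tcp_rot: [[0.994, -0.11, -0.002], [-0.11, -0.994, 0.0], [-0.002, -0.0, -1.0]]
wrist_force: [-0.4, 0.5, 0.0]
opening: 0.3
```

```bash
python3 - <<'E'
from st import *
s=sense(); print(cs(s)); pos,rot=s["position"],s["tcp_rot"]; np.savez("s17.npz",pos=pos,rot=rot)
p,d=camera("side"); im=p[:,:,::-1].copy(); cv2.imwrite("pics/sd17f.png",im); draw(im,[],(310,80,430,210),4.6,"pics/sd17.png")
p,d=camera("scene"); im=p[:,:,::-1].copy(); cv2.imwrite("pics/sc17f.png",im); draw(im,[],(95,150,260,315),3.6,"pics/sc17.png")
p,d=camera("wrist"); im=p[:,:,::-1].copy(); cv2.imwrite("pics/w17.png",im); np.save("w17d.npy",d)
M=np.array([[63,81.5,4],[45,81.5,4],[45,100.5,4],[-45,100.5,4],[-45,81.5,4],[-63,81.5,4],[-63,-81.5,4],[63,-81.5,4],[63,81.5,4]],float)
rib=np.array([[30,100.5,24],[-30,100.5,24],[-30,90.5,24],[30,90.5,24],[30,100.5,24]],float)
C,S=np.cos(-.111),np.sin(-.111)
def W(M,s,z): M=np.concatenate([np.linspace(M[i],M[i+1],15) for i in range(len(M)-1)]);y=M[:,1]+s; return np.c_[C*M[:,0]-S*y+581.2,S*M[:,0]+C*y-226.9,M[:,2]+z]
for z in (62,): draw(im,[wproj(W(M,-6,z),pos,rot),wproj(W(rib,-6,z),pos,rot)],(380,110,640,310),3,"pics/w17o.png")
E
```

```text
tcp case x -0.49 s 72.58 z 100.95 yawerr 0.0004 F [-0.4  0.5  0. ] tilt [-0.0016  0.0002]
```

View pics/sd17.png

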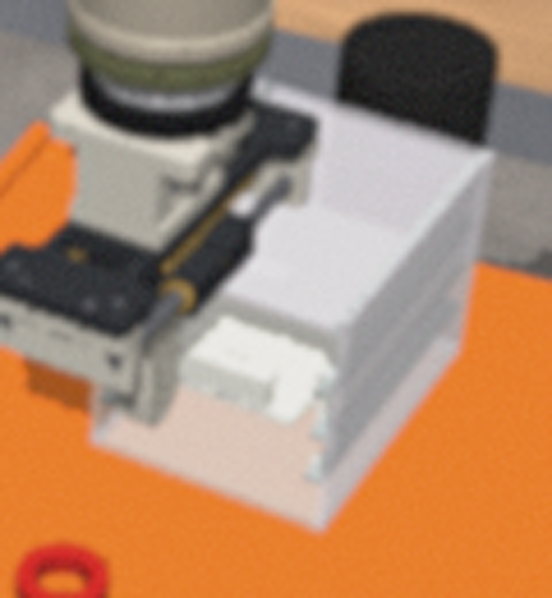

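View pics/w17o.png

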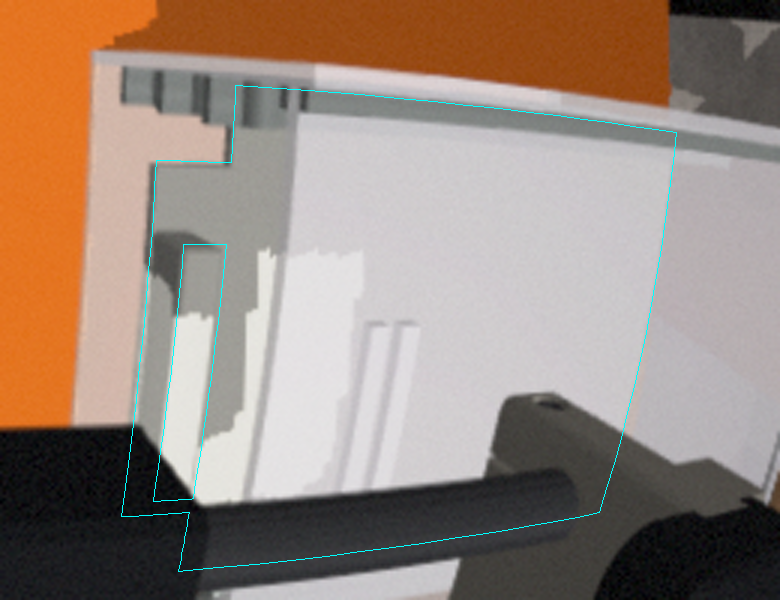

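View pics/sc17.png

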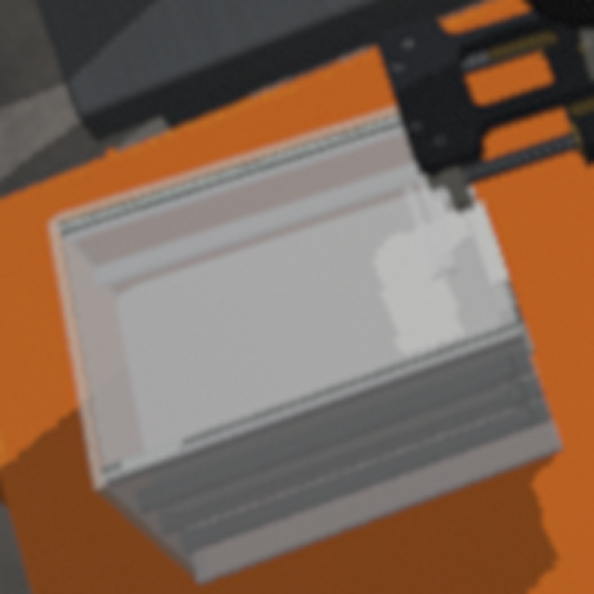

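```bash
python3 - <<'E'
from st import *
z=np.load("s17.npz");pos,rot=z["pos"],z["rot"]; d=np.load("w17d.npy"); im=cv2.imread("pics/w17.png")
M=np.array([[63,81.5,4],[45,81.5,4],[45,100.5,4],[-45,100.5,4]],float)
rib=np.array([[30,100.5,24],[-30,100.5,24],[-30,90.5,24],[30,90.5,24],[30,100.5,24]],float)
ribb=np.array([[30,100.5,4],[30,100.5,24]],float)
C,S=np.cos(-.111),np.sin(-.111)
def W(M,s,zz,tilt): M=np.concatenate([np.linspace(M[i],M[i+1],15) for i in range(len(M)-1)]);y=M[:,1]+s; return np.c_[C*M[:,0]-S*y+581.2,S*M[:,0]+C*y-226.9,M[:,2]+zz+tilt*(M[:,1]+81.5)]
for t,n in ((0,"a"),(.025,"b")):
    draw(im,[wproj(W(m,-6.3,62,t),pos,rot) for m in (M,rib,ribb)],(415,130,485,230),6,f"pics/w17{n}.png")
a=cv2.imread("pics/w17a.png");b=cv2.imread("pics/w17b.png"); cv2.imwrite("pics/w17ab.png",cv2.resize(np.hstack([a,b]),(800,571)))
T=np.array(camera_info("wrist")["tool_from_camera"])
for u,v in [(440,165),(440,175),(450,172),(455,180),(447,190),(433,172),(446,225),(440,240),(448,245),(445,235)]:
    r=wray([[u,v]])[0]; P=r/r[2]*np.median(d[v-1:v+2,u-1:u+2]); w=rot@(T[:3,:3]@P+T[:3,3])+pos; q=w[:2]-[581.2,-226.9]
    print(u,v,"case",(C*q[0]+S*q[1]).round(1),(-S*q[0]+C*q[1]).round(1),w[2].round(1))
E
```

```text
440 165 case 43.6 87.7 64.5
440 175 case 36.6 87.3 64.8
450 172 case 39.0 80.0 65.4
455 180 case 33.4 75.4 65.1
447 190 case 28.9 86.8 78.2
433 172 case 38.6 92.8 65.1
446 225 case 6.9 87.7 84.5
440 240 case -3.2 91.2 85.5
448 245 case -15.5 75.4 65.4
445 235 case 0.2 87.9 85.3
```

View pics/w17ab.png

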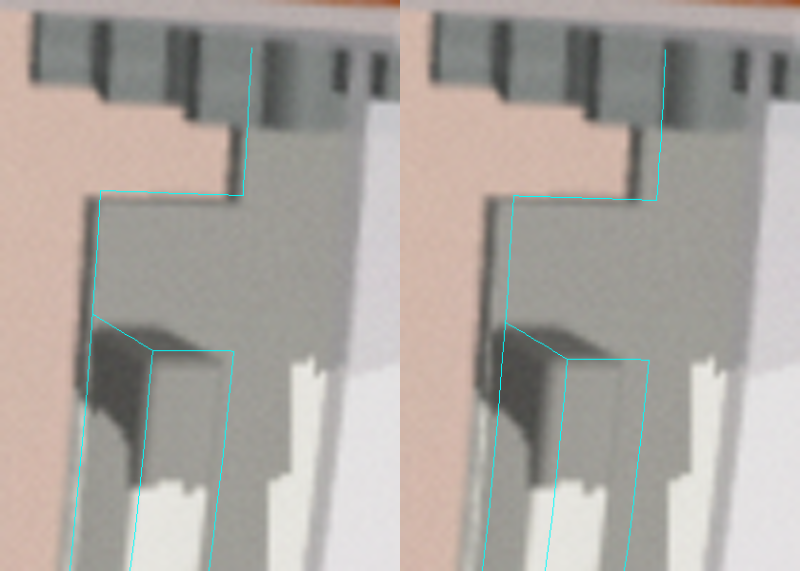

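```bash
python3 - <<'E'
from plant import *
s=sense(); print(s["time_s"],s["wrist_force"]); print(job_done())
E
```

```text
26.45 [-0.10168468 -0.08640697  0.28883272]
the job is handed in; nothing more can be done
None
```

The shelf is on the middle rail pair, pushed fully home behind the nibs. I handed the job in at 26.5 s of the 53 s allowed; the interface gives no verdict.

**What I did:** The piece in the case is the wooden massager, so the 62 mm rails were the right pair. I gripped the shelf by its rib and lined it up with the mouth from the wrist-camera view. I slid it in over the middle nibs, let go with its origin about 46 mm out, and eased it home with shut fingers.

**Last checks:**
- **Height:** Wrist-camera depth put the tongue's top at about 65 mm and the rib's top at about 85 mm, against 66 and 86 mm expected for a shelf lying flat. If it were still riding on the nibs, the tongue would be at about 70 mm or more. Heights on the two sides agree to about 0.3 mm.
- **Home position:** I estimate the shelf origin is 5 to 6.5 mm behind the case origin. The fit from the finger position and the image overlay differ by about 1 mm; both are inside the allowed 3 to 9.5 mm.
- **Forces:** The largest reading was about 4 N, as the nose met the back. All other readings stayed under about 3 N.
- **Kit and hand:** I saw no kit piece move in the pictures, though I did not measure this. The hand was clear, about 60 mm back, with force near zero.

**Disagreements:** The scene and side cameras put the case about 1.5 mm further out in x than the wrist camera did. I used the wrist value, and the shelf went in without binding.

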